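# Open the tea tin and hang its strainer basket up to air

### The arm

A 6-joint arm with a two-finger parallel gripper is mounted at the origin on the work surface. World frame = base frame: x ahead of the robot, y to its left, z up, the work surface at z = 0. Lengths are in m, angles in degrees, forces in N, time in s.
With the tool pointing down it reaches from about 0.4 to 0.825 m from the base axis. Payload 7 kg.
Tool frame: the origin (TCP) lies at the very end of the fingers, on their centre line; the grasp point (between the pads) lies 19 mm behind it; z points along the fingers, x is the direction in which the jaws open and shut, and the axes are right-handed (so a half turn about z gives the same grasp; the last joint's range is limited). The gripper opens to 88 mm and grips with 3 to 60 N. Pads are 19 mm wide; open, the fingers measure 130 mm over their backs; the gripper's body (78 mm by 193 mm) begins 47 mm behind the grasp point.
Start: joints at [-58.952, 20.546, 0.682, 0, -70.136, -16.507], TCP at [0.169, -0.653, 0.227] pointing down, gripper open.
Joint ranges: [-176.03, 176.03], [-82.01, 121.73], [-58.28, 71.71], [-173.87, 95.51], [-174.79, -0.11], [-173.66, 173.66]. Speed limits (degrees/s): [136.94, 136.94, 172.46, 180, 180, 180].

### API

Orientations are given as [roll, pitch, yaw] about the fixed x, y, z axes, in that order (R = Rz(yaw) Ry(pitch) Rx(roll)).
In Python, from plant import get_state, optics, order, finder gives the robot as it stands.
- The arm moves only by the shell command python3 -m crank 'ROWS' [FORCE]. ROWS is JSON, a list of rows, each an object of numbers: "dx", "dy", "dz": the shift along the tool's x, y, z in mm; "wx", "wy", "wz": the turn, a rotation vector about the tool's x, y, z in degrees; "hand": the opening in per cent of the stroke, from 0 (shut) to 100 (fully open). A call has 1 to 10 rows; each row shifts and turns the commanded pose from where the row before left it, along the tool's axes as they then stand; what a row does not reach is not made up. A row lasts 1/8 s, in which the tool goes at most 62.5 mm and 10.7 degrees, less where a joint would pass 70% of its speed; a pose out of reach is approached as far as the arm can. A call is refused whole if a number of a shift passes 62.5 or a number of a turn 10.7, either way. A call with a gripper value outside its range is refused whole. The fingers move at their own pace and stop on an object; FORCE is the grip in N (left out, the last holds). Time passes only in rows, so rows that do not move let the fingers close. It gives the time, the measured TCP pose, the force and the opening at its end, in the units of the state.
- get_state(): the state, without advancing time (a new reading comes with each control period).
- optics.capture(name): name is "side" or "top"; returns the picture (384x512x3 uint8, blue, green, red); there is no depth.
- optics.calibration(name): a dict with "intrinsics" (3x3 intrinsics, pixels), "R" (3x3) and "t" (3): a world point X has camera coordinates R X + t. Camera axes: x right, y down, z forward; pixel columns grow to the right and rows downward; lengths in m; the calibration is good to about 2 mm. A picture is of the moment at which its call begins. calibration takes no time and is no camera call.
- order.close_job(): hands the job in, once; it reports no verdict.
Trained networks look in the newest picture that a camera, given by its name, has taken for a name from the list of things; names that differ only in an ending like _2 or _b are one class to them, and where a whole thing is asked for, a point or a joint stands for the part that bears it (a point fixed in the world has none). Each returns a list of dicts, best first, with "conf" (0 to 1); they miss things now and then, are a little off and sometimes report something else, mostly with a low value. They report only what shows in the picture. A call takes as long as a camera call. They do not tell look-alikes from the thing itself.
- finder.masks_of(thing, camera): "mask" (384x512 bool, what is visible of it) and "rect" ([centre column, centre row, width, height] in pixels, round what is visible of it).
- finder.place_of(thing, camera): "centre" ([column, row] in pixels: a listed point, or the origin of a listed thing).
The state is a dict: "time_s": time; "joints": joint angles; "qd": joint speeds; "joint_torque": joint torques, N m; "tcp_pos": TCP position; "eef_rot": TCP orientation; "contact_force": force on the tool from outside, world axes, zero at the start; "moment": the same for the moment, N m; "gripper_width": finger opening in m.
Only numpy, scipy, OpenCV 4.12 (cv2) and the standard library are available. Lean on these libraries where they do the work, as an engineer would, in place of code of your own. Each camera call takes 0.05 s, during which the arm holds its last target.

### The job

Please hang the tea tin's strainer basket up to air: slide the cradle's catch fully home over the tin's foot so that the tin is held down, then draw the deep, tight lid straight up off the tin and stand it upright, open side down, in the middle of the round cork mat. Lift the copper basket out of the tin and hang it by the middle of its handle on the hook, leaving it hanging level and settled. The tin must stay seated in its cradle, the lid must not be dropped, and the mate, jar, dish and bombilla must be left where they are.

Things in the scene. Friction and masses are not known exactly. Their poses are not given: they have to be found in the camera images.
- catch (a joint): sliding catch of the cradle, in m: 0 is drawn back (tin free), 0.016 is fully home, its brass tongue 8 mm over the end of the tin's foot. It slides along the cradle's +y (same axes as the tin), towards the tin, against about 2 N of friction, and stays where it is left.
- catch_knob (a point): middle of the grip of the catch's black square knob, 16 x 16 mm, 45 mm tall: its top is 20 mm above this point, the 30 mm wide brass tongue 25 mm below. Moves with the catch; 153 mm from the tin's centre along the tin's -y when the catch reads 0, 137 mm when home. Its +y is the closing direction.
- tin: loose dark steel tin in the cradle. Origin: centre of its underside; x along its short, y along its long side, z up. Foot 72 x 130 x 6 mm, shoulder 70 x 110 mm up to 32 mm, neck 62 x 102 mm (inside 56 x 96) up to the rim at 72 mm. Two sprung pads on the neck grip the lid all along the draw with 10 to 20 N, more than the tin's weight: without the catch the tin comes up too.
- lid_center (a point): dark steel lid with copper bands, 70 (x) x 110 (y) mm, 119 mm tall with handle, 0.16 kg; point at its centre, 60 mm above its lower edge. On top a wooden bar handle 16 (x) x 50 (y) x 36 mm, foot 23 mm and top 59 mm above this point. Skirt 80 mm deep; fitted, it rests on the tin's shoulder and covers 40 mm of neck. Raise it 85 mm before moving sideways, to clear the basket's handle.
- basket_center (a point): copper strainer basket with a stiff handle, in the tin under the lid, 6 mm of room each side; point at its centre, 50 mm above its underside. Tray 44 (x) x 84 (y) x 38 mm. Handle: two posts 8 mm thick at y = +-38 mm and a level bar along y. The window under the bar is 68 mm long, 54 mm high. Mass 0.08 to 0.15 kg.
- basket_bar (a point): middle of the basket's handle bar (10 mm wide in x, 84 mm long in y, 8 mm tall), 96 mm above the basket's underside, 46 mm above basket_center; in the tin it is 30 mm above the tin's rim. Grip the bar well to one side (about 26 mm along y) to leave its middle free for the hook.
- mat_top (a point): centre of the top of a fixed round cork mat, 170 mm across, 8 mm thick.
- hook_seat (a point): seat of a fixed white steel hook on a stand: point on top of its level round arm (10 mm thick), 170 mm above the work surface. Along this frame's x the arm runs from a post at +75 mm (top 8 mm above the seat) to the upturned tip: bend at -20 mm, end at -30 mm, 20 mm above the seat. Bring the handle in from -x over the tip, its bar along this frame's y.
- mate: bystander: matte black steel mate cup, 82 mm wide, 85 mm tall; origin at the centre of its underside.
- jar: bystander: frosted glass jar with clamp lid, 84 mm wide (102 mm over the clamp), 112 mm tall; origin at the centre of its underside.
- dish: bystander: white ceramic dish, 110 mm wide, 22 mm tall; origin at the centre of its underside.
- bombilla: bystander: copper-toned bombilla (drinking straw) lying flat along its x, 192 mm long, 10 mm tall; origin on its underside.
- cradle: fixed wooden cradle under the tin, 104 x 262 mm, 10 mm thick; origin on the work surface under the tin's centre, axes as the tin's. The +y end of the tin's foot sits under a fixed lip; its -y end is held down only by the catch. Lip and catch leave the foot 1.5 mm of play.
There are look-alikes about, which are no part of the job. Of the things that look like the part that bears hook_seat, the largest one is meant.

How it is judged:
By the outcome, as a careful person would: the job done as asked, in the order asked, and still so for the second after the job is handed in, with the robot touching nothing.
It also fails if it takes over 72 s, if anything falls off the work surface, if the arm or the gripper's body presses on something with over 40 N, if the wrist force passes 120 N, or if a joint passes its speed limit or range.

## Working session

There is one attempt and no reset: what is moved stays moved. The work goes in short steps, Python scripts to look and compute and a shell command to move; the robot and the scene stay as the last step left them, time stands still between calls to the robot, and variables do not carry over. Pictures are saved under pics/ and viewed, and the job is handed in when it is done.

```bash
ls; mkdir -p pics; python3 - <<'E'
from plant import get_state, optics, order, finder
import cv2
print(get_state())
for n in ("side","top"):
    im=optics.capture(n); cv2.imwrite(f"pics/{n}0.png",im)
    print(n,optics.calibration(n))
E
```

```text
pics
{'time_s': 0.0, 'joints': array([-5.89523964e+01,  2.05900221e+01,  6.33543541e-01, -1.99382125e-02,
       -7.01342667e+01, -1.65087659e+01]), 'qd': array([ 0.03199279,  0.06333395,  0.10407945, -0.04187803,  0.08633043,
       -0.039938  ]), 'joint_torque': array([-1.81423053e-03, -5.82722962e+01,  2.93051845e+01,  6.99702144e+00,
        6.79300865e-03, -1.65119905e-04]), 'tcp_pos': array([ 0.16932426, -0.65291892,  0.22563745]), 'eef_rot': array([-1.79992182e+02, -9.23309109e-02,  1.04532041e+02]), 'contact_force': array([-0.17545557, -0.95958362, -0.39944088]), 'moment': array([-0.01812877, -0.02092997,  0.01377906]), 'gripper_width': 0.0874467036884188}
side {'intrinsics': array([[384.39362483,   0.        , 251.03950262],
       [  0.        , 384.39362483, 188.4477573 ],
       [  0.        ,   0.        ,   1.        ]]), 'R': array([[-0.81802247, -0.57517316,  0.00388299],
       [-0.3660838 ,  0.51542081, -0.7748058 ],
       [ 0.44364613, -0.63523006, -0.63218738]]), 't': array([0.46078715, 0.2418967 , 1.00011785])}
top {'intrinsics': array([[368.96991465,   0.        , 256.82924696],
       [  0.        , 368.96991465, 186.31645538],
       [  0.        ,   0.        ,   1.        ]]), 'R': array([[-0.0119304 , -0.99992431, -0.00300762],
       [-0.99764809,  0.01210617, -0.06746646],
       [ 0.06749776,  0.00219564, -0.99771701]]), 't': array([0.06929977, 0.54685561, 1.12209276])}
```

View pics/side0.png

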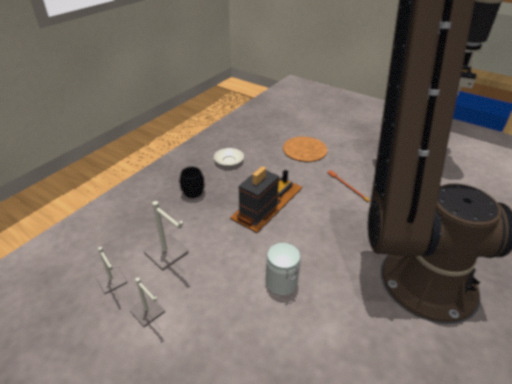

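View pics/top0.png

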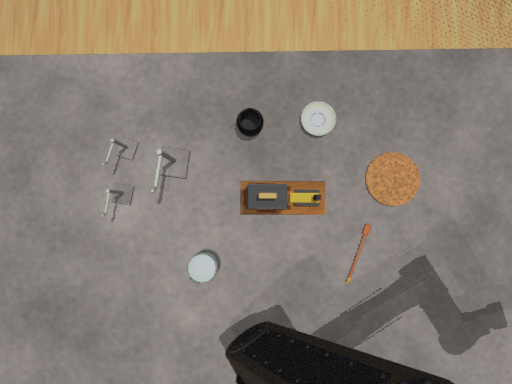

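```bash
python3 - <<'E'
from plant import get_state, optics, order, finder
for n in ("side","top"):
  for th in ["catch_knob","lid_center","tin","mat_top","hook_seat","cradle"]:
    print(n,th,[(round(d['conf'],2),[round(float(c),1) for c in d['centre']]) for d in finder.place_of(th,n)][:4])
print(get_state()['time_s'])
E
```

```text
side catch_knob []
side lid_center [(0.64, [348.6, 188.9]), (0.57, [255.6, 186.8]), (0.33, [255.6, 205.8])]
side tin [(0.7, [258.1, 205.8])]
side mat_top [(0.72, [307.1, 144.1])]
side hook_seat [(0.65, [109.5, 260.6]), (0.62, [148.6, 297.2]), (0.59, [174.2, 219.7])]
side cradle [(0.75, [260.9, 210.4])]
top catch_knob [(0.51, [319.7, 196.1])]
top lid_center [(0.78, [266.3, 192.6]), (0.31, [319.6, 119.9])]
top tin []
top mat_top [(0.67, [393.9, 180.5])]
top hook_seat [(0.75, [104.1, 207.0]), (0.69, [153.8, 178.0]), (0.65, [107.0, 157.4]), (0.63, [391.7, 179.3])]
top cradle [(0.71, [265.1, 199.8])]
0.7
```

The pictures show three hooks: a large one with its arm at top (155,175) and side (168,215), and smaller look-alikes at top (110,205)/(110,155) and side (105,262)/(147,295). By the description I want the large one. There is one tin, at top (267,197), with its black knob at (318,197). The mat is at (393,180).

```bash
cat > h.py <<'E'
import numpy as np, cv2
from scipy.optimize import least_squares
from plant import get_state, optics, order, finder
C={n:optics.calibration(n) for n in("side","top")}
def proj(n,X):
    c=C[n]; p=c["intrinsics"]@(c["R"]@np.asarray(X,float)+c["t"]); return p[:2]/p[2]
def atz(n,uv,z):
    c=C[n]; d=c["R"].T@np.linalg.solve(c["intrinsics"],[uv[0],uv[1],1.]); o=-c["R"].T@c["t"]
    return o+d*(z-o[2])/d[2]
def tri(us,ut):
    A=[];b=[]
    f=lambda X:np.r_[proj("side",X)-us,proj("top",X)-ut]
    r=least_squares(f,[.5,0,.1]); return r.x,f(r.x)
def crop(im,x0,y0,w,h,s,name):
    cv2.imwrite("pics/"+name,cv2.resize(im[y0:y0+h,x0:x0+w],None,fx=s,fy=s,interpolation=cv2.INTER_CUBIC))
E
python3 - <<'E'
from h import *
t=cv2.imread("pics/top0.png"); s=cv2.imread("pics/side0.png")
a=cv2.resize(t[170:230,230:340],None,fx=7,fy=7,interpolation=2)
cv2.imwrite("pics/c_tin.png",a)
crop(t,90,130,110,75,7,"c_hook.png")
crop(s,140,190,60,80,7,"c_hooks.png")
crop(s,225,150,85,80,7,"c_tins.png")
print(atz("top",[393.9,180.5],.008),atz("side",[307.1,144.1],.008),tri([307.1,144.1],[393.9,180.5]))
print(atz("top",[266.3,192.6],.102),tri([255.6,186.8],[266.3,192.6]))
print(atz("top",[319.7,196.1],.045))
print(tri([174.2,219.7],[153.8,178.0]))
for n in("top","side"):
  for m in finder.masks_of("mat_top",n)[:2]: print(m['conf'],m['rect'])
E
```

```text
[ 0.56136357 -0.36511518  0.008     ] [ 0.56932701 -0.38725363  0.008     ] (array([ 0.55854647, -0.35891152,  0.02671981]), array([-0.6220429 ,  0.01481735,  0.25355747,  0.43187924]))
[0.52365783 0.03564916 0.102     ] (array([0.52339322, 0.03507174, 0.09465566]), array([-0.27109113, -0.01391414,  0.14404947,  0.21797787]))
[ 0.51402309 -0.12639138  0.045     ]
(array([0.55915238, 0.33485027, 0.17443162]), array([-1.48962026, -0.24233982,  1.03021099,  1.32396645]))
0.81 [391.9, 181.2, 51.8, 52.5]
0.89 [307.0, 148.3, 47.3, 26.2]
```

View pics/c_tin.png

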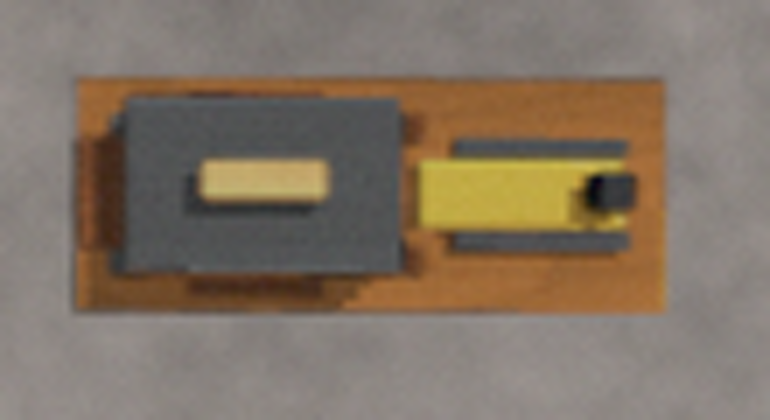

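View pics/c_hook.png

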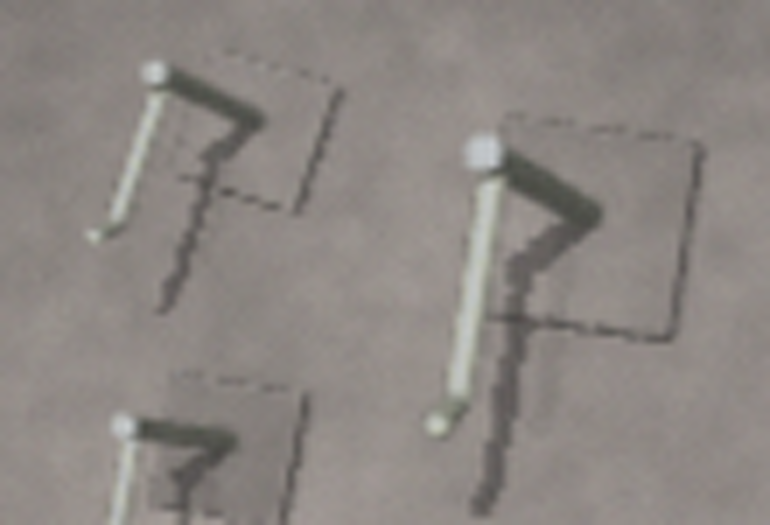

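View pics/c_hooks.png

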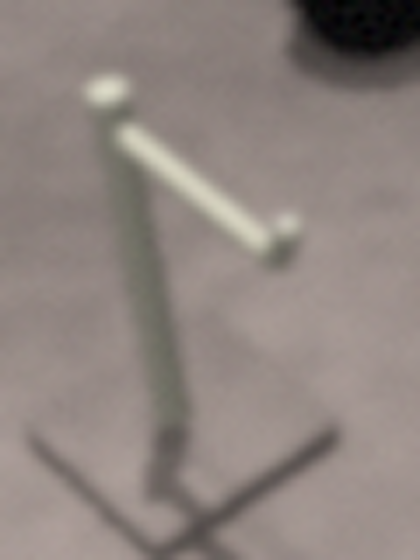

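View pics/c_tins.png

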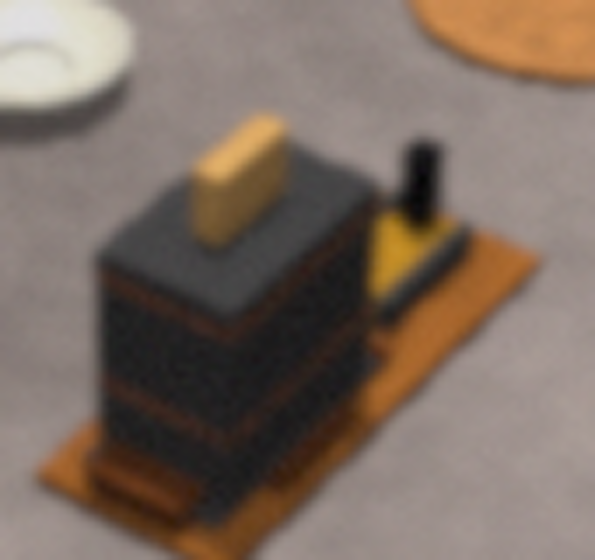

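```bash
python3 - <<'E'
from h import *
np.set_printoptions(precision=4,suppress=True)
f=lambda x,y,x0,y0:[(x+.5)/7-.5+x0,(y+.5)/7-.5+y0]
T=lambda x,y,z,x0=230,y0=170:atz("top",f(x,y,x0,y0),z)
c=np.array([T(77,77,.01),T(664,79,.01),T(666,312,.01),T(75,312,.01)])
print("cradle",c, np.linalg.norm(c-np.roll(c,1,0),axis=1))
h=np.array([T(199,157,.161),T(329,158,.161),T(329,203,.161),T(199,201,.161)]);print("handle",h.mean(0),h[0]-h[1],h[1]-h[2])
l=np.array([T(125,97,.125),T(400,98,.125),T(400,272,.125),T(125,272,.125)]);print("lid",l.mean(0),l[0]-l[1],l[1]-l[2])
k=np.array([T(600,173,.065),T(636,173,.065),T(636,209,.065),T(600,209,.065)]);print("knob",k.mean(0),k[0]-k[2])
p=T(484,153,.178,90,130);e=T(437,425,.192,90,130);print("post,tip",p,e,np.linalg.norm((p-e)[:2]),np.degrees(np.arctan2(*(p-e)[[1,0]])))
S=lambda x,y,x0,y0:np.array(f(x,y,x0,y0))
print("posttop tri",tri(S(108,93,140,190),S(484,153,90,130)),"tip tri",tri(S(285,230,140,190),S(437,425,90,130)))
print("handle top tri side", tri(S(240,142,225,150),S(264,180,230,170)))
print("knob tri", tri(S(424,146,225,150),S(618,191,230,170)))
# mat
for n,z in(("top",.008),):
  m=finder.masks_of("mat_top",n)[0]["mask"].astype(np.uint8)
  print(cv2.minEnclosingCircle(cv2.findContours(m,0,2)[0][0]))
m=finder.masks_of("mat_top","side")[0]; print(m['rect'],atz("side",m['rect'][:2],.008))
print(atz("top",[392.7,179.3],.008))
E
```

```text
cradle [[ 0.5668  0.1132  0.01  ]
 [ 0.5627 -0.1481  0.01  ]
 [ 0.4593 -0.1465  0.01  ]
 [ 0.4624  0.115   0.01  ]] [0.1044 0.2614 0.1034 0.2615]
handle [0.5135 0.0345 0.161 ] [0.001  0.0502 0.    ] [ 0.0174 -0.0003  0.    ]
lid [0.5131 0.0342 0.125 ] [0.0017 0.1101 0.    ] [ 0.0695 -0.0012  0.    ]
knob [ 0.5111 -0.1175  0.065 ] [0.0154 0.0149 0.    ]
post,tip [0.6337 0.3239 0.178 ] [0.5288 0.3372 0.192 ] 0.10568171152162598 -7.184737782912178
posttop tri (array([0.6322, 0.3223, 0.1816]), array([-0.3728, -0.0716,  0.255 ,  0.3146])) tip tri (array([0.5291, 0.3391, 0.1848]), array([-0.0769, -0.0117,  0.0532,  0.0695]))
handle top tri side (array([0.5131, 0.0343, 0.1615]), array([-0.1518, -0.0072,  0.0784,  0.1193]))
knob tri (array([ 0.5104, -0.1171,  0.0692]), array([-0.206 , -0.0018,  0.0974,  0.1574]))
((391.7916564941406, 178.7916717529297), 27.587907791137695)
[307.0, 148.3, 47.3, 26.2] [ 0.5553 -0.3609  0.008 ]
[ 0.5652 -0.3615  0.008 ]
```

```bash
python3 - <<'E'
from h import *
# overlay mat 
t=cv2.imread("pics/top0.png")
hsv=cv2.cvtColor(t,cv2.COLOR_BGR2HSV); m=((hsv[...,1]>110)&(np.indices(t.shape[:2])[1]>362)&(np.indices(t.shape[:2])[0]>140)&(np.indices(t.shape[:2])[0]<212)).astype(np.uint8)
c=max(cv2.findContours(m,0,2)[0],key=cv2.contourArea);e=cv2.fitEllipse(c);print("top",e,atz("top",e[0],.008))
t=cv2.imread("pics/side0.png")
hsv=cv2.cvtColor(t,cv2.COLOR_BGR2HSV); I=np.indices(t.shape[:2]);m=((hsv[...,1]>110)&(I[1]>278)&(I[1]<332)&(I[0]>130)&(I[0]<165)).astype(np.uint8)
c=max(cv2.findContours(m,0,2)[0],key=cv2.contourArea);e=cv2.fitEllipse(c);print("side",e,atz("side",e[0],.008))
E
```

```text
top ((392.2875061035156, 178.6021728515625), (52.38333511352539, 53.402679443359375), 122.92127227783203) [ 0.56736587 -0.36030799  0.008     ]
side ((304.60418701171875, 148.7278289794922), (23.80584144592285, 43.22340774536133), 94.80570220947266) [ 0.56136954 -0.35293918  0.008     ]
```

Measurements, each checked against the sizes given:
- **Tin and lid:** centre (0.5133, 0.0344), yaw about -0.85°. The lid measures 110 x 70 mm and the handle top is at z = 0.161, as described.
- **Knob:** about (0.511, -0.1186), top at z = 0.067.
- **Mat:** (0.566, -0.361).
- **Large hook:** post to tip is 105 mm, as described. Seat about (0.5587, 0.3335, 0.170), yaw about -7.8°.

First I turn the tool to yaw 179°, so that tool x = -world x, tool y = world y and tool z = down.

```bash
cat >> h.py <<'E'
from scipy.spatial.transform import Rotation as Ro
def rem(p,yaw):
    s=get_state(); R=Ro.from_euler("xyz",s["eef_rot"],degrees=True)
    Rt=Ro.from_euler("xyz",[180,0,yaw],degrees=True)
    print("t",round(s["time_s"],2),"pos",s["tcp_pos"].round(4),"rot",s["eef_rot"].round(2),"F",s["contact_force"].round(1),"w",round(s["gripper_width"],4))
    print("shift mm (tool axes)",(R.inv().apply(np.array(p)-s["tcp_pos"])*1000).round(1),"turn",(R.inv()*Rt).as_rotvec(degrees=True).round(2))
E
python3 -m crank '[{"wz":-10.6},{"wz":-10.6},{"wz":-10.6},{"wz":-10.6},{"wz":-10.6},{"wz":-10.6},{"wz":-10.6},{"wz":-0.4}]'
python3 -c "
from h import *
rem([.511,-.1186,.13],179.15)"
```

```text
t 0.9 pos [ 0.1694 -0.6533  0.2266] rot [180.    -0.   104.54] F [0.3 0.6 1.1] w 0.0879
shift mm (tool axes) [431.9 464.9  96.6] turn [  0.    -0.   -74.61]validation failed for argument at $[0]...
```

```bash
python3 -m crank '[{"dx":0,"dy":0,"dz":0,"wx":0,"wy":0,"wz":-10.6,"hand":100}]'
```

```text
time_s: 1.02
tcp_pos: [0.1694, -0.6534, 0.2265]
eef_rot: [-180.0, -0.0, 115.3]
contact_force: [0.8, 0.1, -0.2]
gripper_width: 0.0877
```

```bash
python3 -m crank --help | head -30
```

```text
invalid input: not JSON, or not a number
```

```bash
python3 -m crank '[{"dx":0,"dy":0,"dz":0,"wx":0,"wy":0,"wz":-10.6,"hand":100},{"dx":0,"dy":0,"dz":0,"wx":0,"wy":0,"wz":-10.6,"hand":100},{"dx":0,"dy":0,"dz":0,"wx":0,"wy":0,"wz":-10.6,"hand":100},{"dx":0,"dy":0,"dz":0,"wx":0,"wy":0,"wz":-10.6,"hand":100},{"dx":0,"dy":0,"dz":0,"wx":0,"wy":0,"wz":-10.6,"hand":100},{"dx":0,"dy":0,"dz":0,"wx":0,"wy":0,"wz":-10.6,"hand":100},{"dx":0,"dy":0,"dz":0,"wx":0,"wy":0,"wz":-0.4,"hand":60}]'
python3 -c "
from h import *
rem([.511,-.1186,.13],179.15)"
```

```text
time_s: 1.9
tcp_pos: [0.1695, -0.6534, 0.2265]
eef_rot: [180.0, -0.0, 179.1]
contact_force: [-0.3, 0.0, 0.3]
gripper_width: 0.0821
t 1.9 pos [ 0.1695 -0.6534  0.2265] rot [180.    -0.   179.09] F [-0.3  0.   0.3] w 0.0821
shift mm (tool axes) [-333.   540.1   96.6] turn [ 0.   -0.   -0.06]
```

```bash
python3 -m crank '[{"dx":-30,"dy":48,"dz":0,"wx":0,"wy":0,"wz":0,"hand":60},{"dx":-30,"dy":48,"dz":0,"wx":0,"wy":0,"wz":0,"hand":60},{"dx":-30,"dy":48,"dz":0,"wx":0,"wy":0,"wz":0,"hand":60},{"dx":-30,"dy":48,"dz":0,"wx":0,"wy":0,"wz":0,"hand":60},{"dx":-30,"dy":48,"dz":0,"wx":0,"wy":0,"wz":0,"hand":60},{"dx":-30,"dy":48,"dz":0,"wx":0,"wy":0,"wz":0,"hand":60},{"dx":-30,"dy":48,"dz":0,"wx":0,"wy":0,"wz":0,"hand":60},{"dx":-30,"dy":48,"dz":5,"wx":0,"wy":0,"wz":0,"hand":60},{"dx":-30,"dy":48,"dz":5,"wx":0,"wy":0,"wz":0,"hand":60},{"dx":-30,"dy":48,"dz":5,"wx":0,"wy":0,"wz":0,"hand":60}]'
python3 -c "
from h import *
rem([.511,-.1186,.13],179.15)"
```

```text
time_s: 3.15
tcp_pos: [0.4775, -0.1762, 0.2119]
eef_rot: [-180.0, 0.1, 178.9]
contact_force: [0.4, -0.9, 0.2]
gripper_width: 0.0525
t 3.15 pos [ 0.4775 -0.1762  0.2119] rot [-1.8000e+02  6.0000e-02  1.7887e+02] F [ 0.4 -0.9  0.2] w 0.0525
shift mm (tool axes) [-32.3  58.2  81.9] turn [-0.    0.06 -0.28]
```

```bash
python3 -m crank '[{"dx":-16,"dy":29,"dz":40,"wx":0,"wy":0,"wz":-0.2,"hand":60},{"dx":-16,"dy":29,"dz":42,"wx":0,"wy":0,"wz":0,"hand":60},{"dx":0,"dy":0,"dz":20,"wx":0,"wy":0,"wz":0,"hand":60},{"dx":0,"dy":0,"dz":0,"wx":0,"wy":0,"wz":0,"hand":60}]'
python3 -c "
from h import *
rem([.511,-.1186,.030],179.15)
s=optics.capture('side');t=optics.capture('top')
crop(s,200,110,130,110,5,'s1.png');crop(t,220,150,130,110,5,'t1.png')"
```

```text
time_s: 3.65
tcp_pos: [0.5084, -0.1201, 0.1082]
eef_rot: [-180.0, -0.2, 179.2]
contact_force: [0.2, -0.3, -0.1]
gripper_width: 0.0527
t 3.65 pos [ 0.5084 -0.1201  0.1082] rot [-179.98   -0.2   179.18] F [ 0.2 -0.3 -0.1] w 0.0527
shift mm (tool axes) [-2.9  1.5 78.2] turn [-0.02 -0.2   0.03]
```

View pics/s1.png

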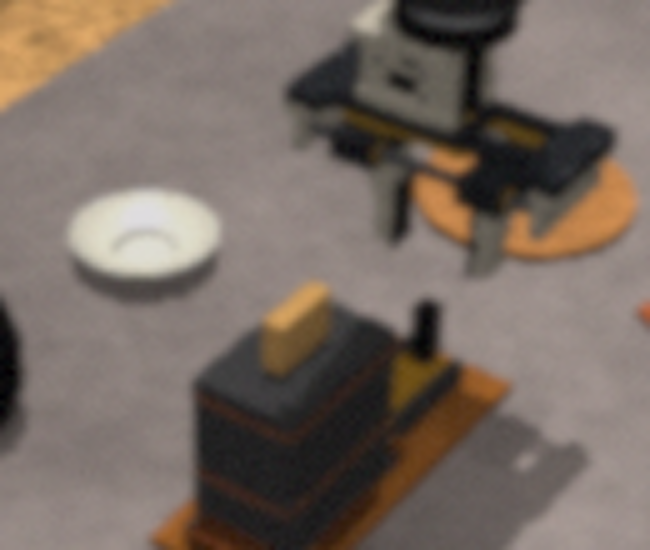

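View pics/t1.png

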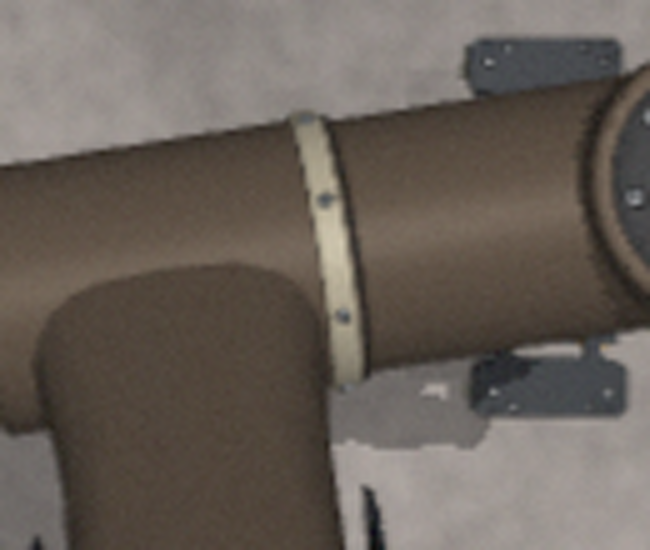

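The side view shows the wide body lying along the jaw direction, clear of the lid, with the fingers straddling above the knob at about (286,170) in full-picture pixels. I descend and grip.

```bash
python3 -m crank '[{"dx":-2.8,"dy":1.5,"dz":25,"wx":0,"wy":0.2,"wz":0,"hand":60},{"dx":0,"dy":0,"dz":28,"wx":0,"wy":0,"wz":0,"hand":60},{"dx":0,"dy":0,"dz":24,"wx":0,"wy":0,"wz":0,"hand":60},{"dx":0,"dy":0,"dz":0,"wx":0,"wy":0,"wz":0,"hand":10},{"dx":0,"dy":0,"dz":0,"wx":0,"wy":0,"wz":0,"hand":0},{"dx":0,"dy":0,"dz":0,"wx":0,"wy":0,"wz":0,"hand":0},{"dx":0,"dy":0,"dz":0,"wx":0,"wy":0,"wz":0,"hand":0}]' 20
python3 -c "
from h import *
rem([.511,-.1186,.030],179.15)
s=optics.capture('side')
crop(s,200,110,130,110,5,'s2.png')"
```

```text
time_s: 4.62
tcp_pos: [0.5112, -0.119, 0.0333]
eef_rot: [180.0, -0.3, 179.3]
contact_force: [-9.6, 0.2, 6.7]
gripper_width: 0.018
t 4.62 pos [ 0.5112 -0.119   0.0333] rot [180.    -0.25 179.31] F [-9.6  0.2  6.7] w 0.018
shift mm (tool axes) [0.2 0.4 3.3] turn [ 0.   -0.25  0.16]
```

View pics/s2.png

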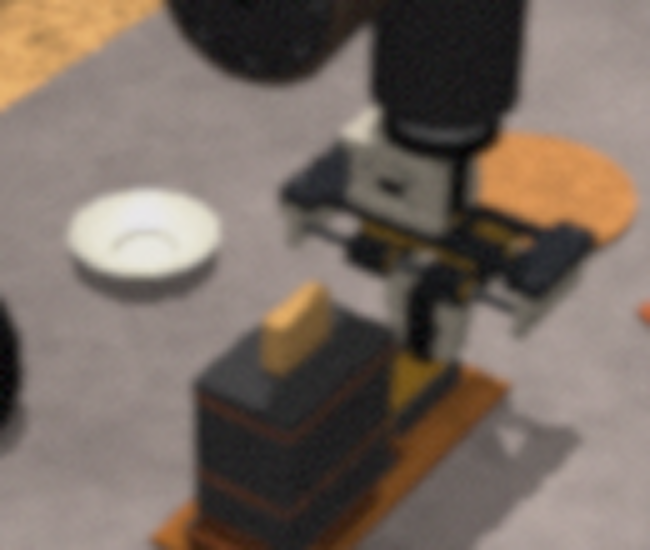

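```bash
python3 -m crank '[{"dx":0,"dy":0,"dz":0,"wx":0,"wy":0,"wz":0,"hand":0},{"dx":0.5,"dy":4,"dz":0,"wx":0,"wy":0,"wz":0,"hand":0},{"dx":0,"dy":4,"dz":0,"wx":0,"wy":0,"wz":0,"hand":0},{"dx":0,"dy":4,"dz":0,"wx":0,"wy":0,"wz":0,"hand":0},{"dx":0,"dy":4,"dz":0,"wx":0,"wy":0,"wz":0,"hand":0},{"dx":0,"dy":0,"dz":0,"wx":0,"wy":0,"wz":0,"hand":0},{"dx":0,"dy":0,"dz":0,"wx":0,"wy":0,"wz":0,"hand":0}]' 20
python3 -c "
from h import *
rem([.5113,-.1026,.030],179.15)"
```

```text
time_s: 5.55
tcp_pos: [0.5103, -0.1047, 0.0331]
eef_rot: [-179.9, -0.3, 179.3]
contact_force: [-4.7, -12.6, 3.8]
gripper_width: 0.0163
t 5.55 pos [ 0.5103 -0.1047  0.0331] rot [-179.89   -0.32  179.33] F [ -4.7 -12.6   3.8] w 0.0163
shift mm (tool axes) [-1.   2.1  3.1] turn [-0.11 -0.32  0.18]
```

```bash
python3 -m crank '[{"dx":0,"dy":1.5,"dz":0,"wx":0,"wy":0,"wz":0,"hand":0},{"dx":0,"dy":1.5,"dz":0,"wx":0,"wy":0,"wz":0,"hand":0},{"dx":0,"dy":0,"dz":0,"wx":0,"wy":0,"wz":0,"hand":0},{"dx":0,"dy":0,"dz":0,"wx":0,"wy":0,"wz":0,"hand":0}]' 20
python3 -c "
from h import *
rem([.5113,-.1026,.030],179.15)"
```

```text
time_s: 6.05
tcp_pos: [0.5103, -0.1032, 0.0332]
eef_rot: [-179.8, -0.3, 179.3]
contact_force: [-1.5, -22.5, 2.6]
gripper_width: 0.0161
t 6.05 pos [ 0.5103 -0.1032  0.0332] rot [-179.79   -0.34  179.32] F [ -1.5 -22.5   2.6] w 0.0161
shift mm (tool axes) [-1.   0.6  3.1] turn [-0.21 -0.34  0.17]
```

```bash
python3 -m crank '[{"dx":0,"dy":0,"dz":0,"wx":0,"wy":0,"wz":0,"hand":50},{"dx":0,"dy":0,"dz":0,"wx":0,"wy":0,"wz":0,"hand":50},{"dx":0,"dy":0,"dz":0,"wx":0,"wy":0,"wz":0,"hand":50},{"dx":0,"dy":0,"dz":-35,"wx":0,"wy":0,"wz":0,"hand":50},{"dx":0,"dy":-10,"dz":-50,"wx":0,"wy":0,"wz":0,"hand":50},{"dx":0,"dy":-50,"dz":-50,"wx":0,"wy":0,"wz":0,"hand":50},{"dx":0,"dy":-50,"dz":-30,"wx":0,"wy":0,"wz":0,"hand":50}]' 20
python3 -c "
from h import *
rem([.5133,.0344,.129],179.15)
s=optics.capture('side');t=optics.capture('top')
crop(s,200,110,130,110,5,'s3.png');crop(t,220,150,130,110,5,'t3.png')
for n in('side','top'):
  print([(d['conf'],d['centre']) for d in finder.place_of('catch_knob',n)])"
```

```text
time_s: 6.92
tcp_pos: [0.512, -0.2044, 0.1946]
eef_rot: [-180.0, -0.0, 179.5]
contact_force: [1.5, 0.2, 0.1]
gripper_width: 0.0439
t 6.92 pos [ 0.512  -0.2044  0.1946] rot [-1.7999e+02 -1.0000e-02  1.7949e+02] F [1.5 0.2 0.1] w 0.0439
shift mm (tool axes) [  0.9 238.8  65.5] turn [-0.01 -0.01  0.34]
[(0.6, [279.5, 177.5])]
[]
```

View pics/s3.png

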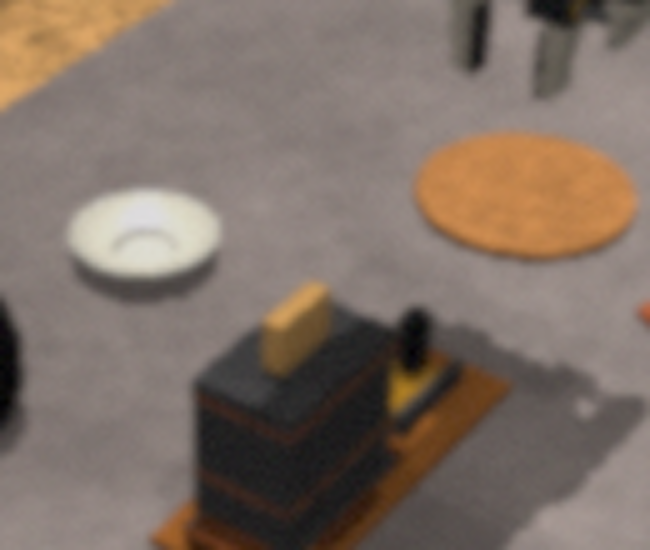

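View pics/t3.png

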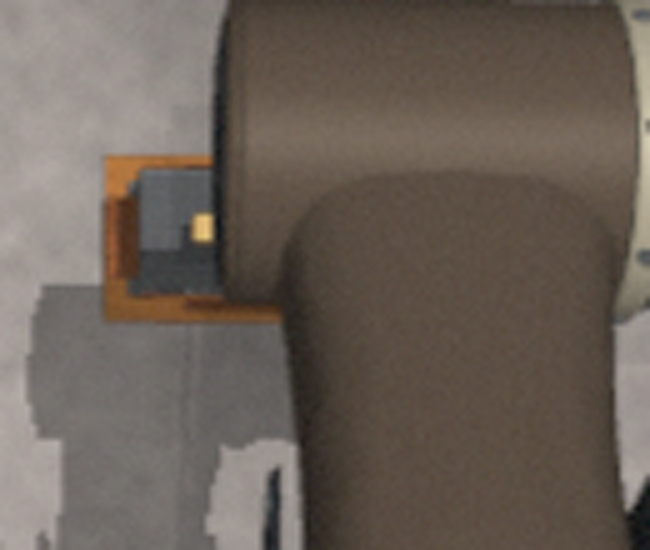

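```bash
python3 -c "
from h import *
a=cv2.imread('pics/side0.png');b=optics.capture('side')
T=a[168:182,280:292]
r=cv2.matchTemplate(b[155:200,265:310],T,cv2.TM_CCOEFF_NORMED)
K=cv2.resize(r,None,fx=10,fy=10,interpolation=2);_,v,_,l=cv2.minMaxLoc(K);print(v,l[0]/10+265-280,l[1]/10+155-168)
for s in (.012,.014,.016): print(s,proj('side',[.5112,-.1186+s,.06])-proj('side',[.511,-.1186,.06]))
t=optics.capture('side');crop(t,268,160,34,36,16,'k4.png')"
```

```text
0.8520172834396362 -1.6999999999999886 2.0999999999999943
0.012 [-1.95848116  1.77324167]
0.014 [-2.27845967  2.07442277]
0.016 [-2.59908646  2.37621406]
```

View pics/k4.png

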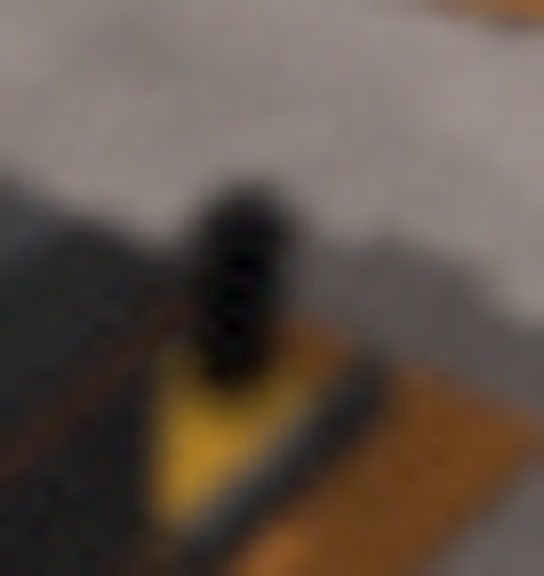

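The knob's shift in the picture reads 13–16 mm, which doesn't settle whether the catch is home. I'll push it from behind with closed fingers, both to feel the stop and to check where the knob is.

```bash
python3 -m crank '[{"dx":0.5,"dy":30,"dz":30,"wx":0,"wy":0,"wz":0.3,"hand":0},{"dx":0.5,"dy":30,"dz":30,"wx":0,"wy":0,"wz":0,"hand":0},{"dx":0,"dy":5,"dz":50,"wx":0,"wy":0,"wz":0,"hand":0},{"dx":0,"dy":0,"dz":45,"wx":0,"wy":0,"wz":0,"hand":0},{"dx":0,"dy":0,"dz":4,"wx":0,"wy":0,"wz":0,"hand":0},{"dx":0,"dy":0,"dz":0,"wx":0,"wy":0,"wz":0,"hand":0}]' 20
python3 -c "
from h import *
rem([.511,-.121,.035],179.15)"
```

```text
time_s: 7.98
tcp_pos: [0.5109, -0.1386, 0.0333]
eef_rot: [-180.0, -0.2, 179.1]
contact_force: [0.1, 0.3, 0.5]
gripper_width: 0.0005
t 7.97 pos [ 0.5109 -0.1386  0.0333] rot [-179.98   -0.23  179.12] F [0.1 0.3 0.5] w 0.0005
shift mm (tool axes) [ 0.2 17.6 -1.8] turn [-0.02 -0.23 -0.03]
```

```bash
python3 -m crank '[{"dx":0,"dy":7,"dz":0,"wx":0,"wy":0,"wz":0,"hand":0},{"dx":0,"dy":6,"dz":0,"wx":0,"wy":0,"wz":0,"hand":0}]' 20;  python3 -m crank '[{"dx":0,"dy":2,"dz":0,"wx":0,"wy":0,"wz":0,"hand":0},{"dx":0,"dy":0,"dz":0,"wx":0,"wy":0,"wz":0,"hand":0}]' 20; python3 -m crank '[{"dx":0,"dy":2,"dz":0,"wx":0,"wy":0,"wz":0,"hand":0},{"dx":0,"dy":0,"dz":0,"wx":0,"wy":0,"wz":0,"hand":0}]' 20
```

```text
time_s: 8.22
tcp_pos: [0.5116, -0.1256, 0.0342]
eef_rot: [180.0, -0.0, 179.0]
contact_force: [0.3, -0.4, -0.8]
gripper_width: 0.0004
time_s: 8.48
tcp_pos: [0.511, -0.1238, 0.0332]
eef_rot: [180.0, -0.2, 179.1]
contact_force: [-0.0, 0.4, -0.1]
gripper_width: 0.0005
time_s: 8.72
tcp_pos: [0.5107, -0.1221, 0.0327]
eef_rot: [-180.0, -0.2, 179.0]
contact_force: [-0.1, 0.9, 0.8]
gripper_width: 0.0003
```

```bash
for i in 1 ; do python3 -m crank '[{"dx":0,"dy":2,"dz":0,"wx":0,"wy":0,"wz":0,"hand":0},{"dx":0,"dy":0,"dz":0,"wx":0,"wy":0,"wz":0,"hand":0}]' 20;  python3 -m crank '[{"dx":0,"dy":2,"dz":0,"wx":0,"wy":0,"wz":0,"hand":0},{"dx":0,"dy":0,"dz":0,"wx":0,"wy":0,"wz":0,"hand":0}]' 20; done
```

```text
time_s: 8.98
tcp_pos: [0.5107, -0.1205, 0.0327]
eef_rot: [-180.0, -0.2, 179.0]
contact_force: [0.6, -3.5, -1.5]
gripper_width: 0.0006
time_s: 9.22
tcp_pos: [0.5106, -0.1202, 0.0328]
eef_rot: [-179.9, -0.2, 179.1]
contact_force: [2.2, -18.5, -2.9]
gripper_width: 0.0004
```

The knob meets a hard stop with its centre at y about -0.1027. Home was predicted at -0.1026, so the catch is fully home. On to the lid handle.

```bash
python3 -m crank '[{"dx":0,"dy":-8,"dz":0,"wx":0,"wy":0,"wz":0,"hand":0},{"dx":0,"dy":-2,"dz":-50,"wx":0,"wy":0,"wz":0,"hand":50},{"dx":0,"dy":0,"dz":-60,"wx":0,"wy":0,"wz":0,"hand":50},{"dx":0,"dy":20,"dz":-50,"wx":0,"wy":0,"wz":0,"hand":50},{"dx":0,"dy":50,"dz":0,"wx":0,"wy":0,"wz":0,"hand":50},{"dx":0,"dy":50,"dz":0,"wx":0,"wy":0,"wz":0,"hand":50},{"dx":0,"dy":43,"dz":0,"wx":0,"wy":0,"wz":0,"hand":50},{"dx":0,"dy":0,"dz":0,"wx":0,"wy":0,"wz":0,"hand":50}]' 20
python3 -c "
from h import *
rem([.5133,.0344,.130],179.15)
s=optics.capture('side')
crop(s,200,110,130,110,5,'s5.png')"
```

```text
time_s: 10.22
tcp_pos: [0.514, 0.0375, 0.1928]
eef_rot: [180.0, -0.2, 179.2]
contact_force: [-0.6, 0.3, -0.2]
gripper_width: 0.0439
t 10.22 pos [0.514  0.0375 0.1928] rot [179.95  -0.18 179.23] F [-0.6  0.3 -0.2] w 0.0439
shift mm (tool axes) [ 0.5 -3.2 62.8] turn [ 0.05 -0.18  0.08]
```

View pics/s5.png

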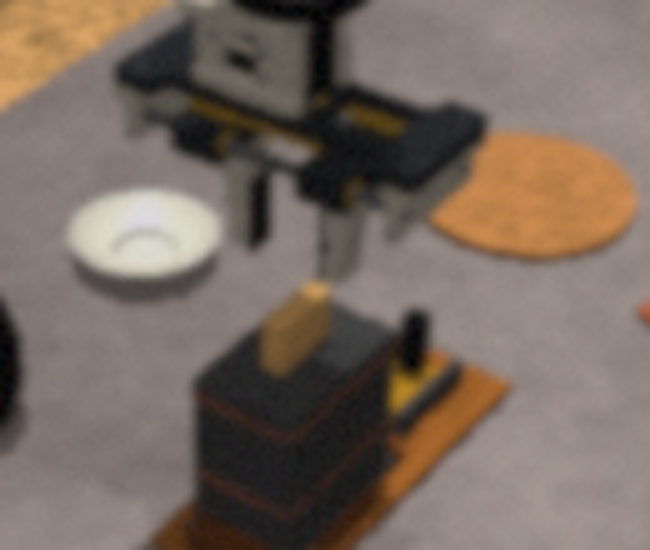

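The fingers straddle the wooden handle, at about (259,175) in full-picture pixels. I descend and grip at 55 N.

```bash
python3 -m crank '[{"dx":0.5,"dy":-3.2,"dz":22,"wx":0,"wy":0.2,"wz":0,"hand":50},{"dx":0,"dy":0,"dz":25,"wx":0,"wy":0,"wz":0,"hand":50},{"dx":0,"dy":0,"dz":15,"wx":0,"wy":0,"wz":0,"hand":50},{"dx":0,"dy":0,"dz":0,"wx":0,"wy":0,"wz":0,"hand":0},{"dx":0,"dy":0,"dz":0,"wx":0,"wy":0,"wz":0,"hand":0},{"dx":0,"dy":0,"dz":0,"wx":0,"wy":0,"wz":0,"hand":0},{"dx":0,"dy":0,"dz":0,"wx":0,"wy":0,"wz":0,"hand":0},{"dx":0,"dy":0,"dz":0,"wx":0,"wy":0,"wz":0,"hand":0}]' 55
python3 -c "
from h import *
rem([.5133,.0344,.130],179.15)"
```

```text
time_s: 11.28
tcp_pos: [0.5135, 0.0319, 0.1315]
eef_rot: [180.0, -0.3, 179.1]
contact_force: [-1.7, -0.9, 5.4]
gripper_width: 0.0158
t 11.28 pos [0.5135 0.0319 0.1315] rot [179.98  -0.33 179.06] F [-1.7 -0.9  5.4] w 0.0158
shift mm (tool axes) [0.2 2.5 1.5] turn [ 0.02 -0.33 -0.09]
```

```bash
python3 -m crank '[{"dx":0,"dy":0,"dz":-4,"wx":0,"wy":0,"wz":0,"hand":0},{"dx":0,"dy":0,"dz":-4,"wx":0,"wy":0,"wz":0,"hand":0},{"dx":0,"dy":0,"dz":-4,"wx":0,"wy":0,"wz":0,"hand":0}]' 55
python3 -m crank '[{"dx":0,"dy":0,"dz":-6,"wx":0,"wy":0,"wz":0,"hand":0},{"dx":0,"dy":0,"dz":-6,"wx":0,"wy":0,"wz":0,"hand":0}]' 55
python3 -c "
from h import *
rem([.5133,.0344,.230],179.15)
s=optics.capture('side')
crop(s,200,110,130,110,5,'s6.png')"
```

```text
time_s: 11.65
tcp_pos: [0.5119, 0.0316, 0.1414]
eef_rot: [-180.0, -0.6, 179.0]
contact_force: [1.6, 0.1, -18.8]
gripper_width: 0.0156
time_s: 11.9
tcp_pos: [0.5121, 0.0315, 0.1544]
eef_rot: [-180.0, -0.5, 179.0]
contact_force: [0.8, -0.3, -19.5]
gripper_width: 0.0159
t 11.9 pos [0.5121 0.0315 0.1544] rot [-179.97   -0.54  179.02] F [  0.8  -0.3 -19.5] w 0.0159
shift mm (tool axes) [ -0.4   2.9 -75.6] turn [-0.03 -0.54 -0.13]
```

View pics/s6.png

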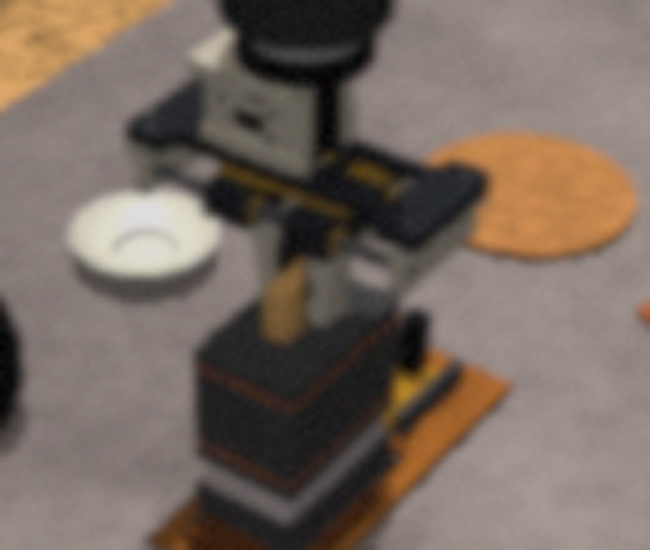

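The lid is sliding up: the neck shows at side (260,205), the tin stays down, and the pull is about 19 N. I keep going.

```bash
python3 -m crank '[{"dx":0,"dy":0,"dz":-6,"wx":0,"wy":0.3,"wz":0,"hand":0},{"dx":0,"dy":0,"dz":-6,"wx":0,"wy":0,"wz":0,"hand":0},{"dx":0,"dy":0,"dz":-8,"wx":0,"wy":0,"wz":0,"hand":0},{"dx":0,"dy":0,"dz":-12,"wx":0,"wy":0,"wz":0,"hand":0},{"dx":0,"dy":0,"dz":-14,"wx":0,"wy":0,"wz":0,"hand":0},{"dx":0,"dy":0,"dz":-14,"wx":0,"wy":0,"wz":0,"hand":0},{"dx":0,"dy":0,"dz":-14,"wx":0,"wy":0,"wz":0,"hand":0},{"dx":0,"dy":0,"dz":0,"wx":0,"wy":0,"wz":0,"hand":0}]' 55
python3 -c "
from h import *
rem([.566,-.361,.230],179.15)
s=optics.capture('side')
crop(s,200,80,130,130,4,'s7.png')"
```

```text
time_s: 12.95
tcp_pos: [0.5148, 0.0319, 0.2303]
eef_rot: [180.0, -0.6, 179.1]
contact_force: [0.2, 0.9, -1.7]
gripper_width: 0.0162
t 12.95 pos [0.5148 0.0319 0.2303] rot [179.95  -0.56 179.05] F [ 0.2  0.9 -1.7] w 0.0162
shift mm (tool axes) [ -57.7 -392.    -0.6] turn [ 0.05 -0.56 -0.1 ]
```

View pics/s7.png

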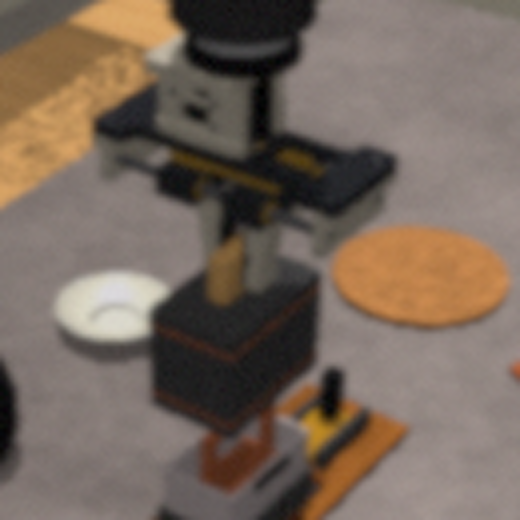

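The lid is clear, with the basket handle visible at side (258,192). I carry it to the mat.

```bash
python3 -m crank '[{"dx":-4,"dy":-20,"dz":0,"wx":0,"wy":0.3,"wz":0,"hand":0},{"dx":-7,"dy":-45,"dz":0,"wx":0,"wy":0.2,"wz":0,"hand":0},{"dx":-7,"dy":-50,"dz":0,"wx":0,"wy":0,"wz":0,"hand":0},{"dx":-7,"dy":-50,"dz":0,"wx":0,"wy":0,"wz":0,"hand":0},{"dx":-7,"dy":-50,"dz":0,"wx":0,"wy":0,"wz":0,"hand":0},{"dx":-7,"dy":-50,"dz":0,"wx":0,"wy":0,"wz":0,"hand":0},{"dx":-7,"dy":-50,"dz":0,"wx":0,"wy":0,"wz":0,"hand":0},{"dx":-7,"dy":-45,"dz":0,"wx":0,"wy":0,"wz":0,"hand":0},{"dx":-5,"dy":-30,"dz":0,"wx":0,"wy":0,"wz":0,"hand":0},{"dx":0,"dy":0,"dz":0,"wx":0,"wy":0,"wz":0,"hand":0}]' 55
python3 -c "
from h import *
rem([.5662,-.3635,.100],179.15)
s=optics.capture('side')
cv2.imwrite('pics/s8.png',s)"
```

```text
time_s: 14.25
tcp_pos: [0.5648, -0.361, 0.2255]
eef_rot: [180.0, -1.4, 178.9]
contact_force: [0.2, 0.3, -1.7]
gripper_width: 0.0155
t 14.25 pos [ 0.5648 -0.361   0.2255] rot [179.95  -1.36 178.88] F [ 0.2  0.3 -1.7] w 0.0155
shift mm (tool axes) [ -4.4  -2.5 125.4] turn [ 0.05 -1.36 -0.27]
```

View pics/s8.png

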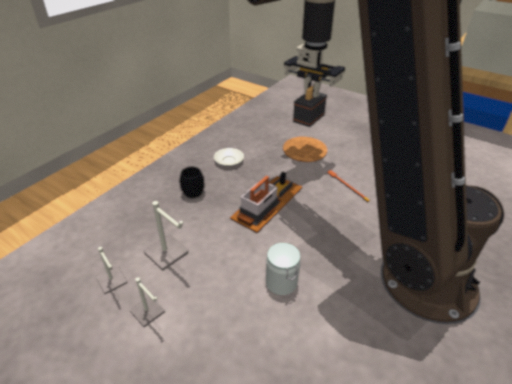

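```bash
python3 -m crank '[{"dx":0,"dy":-1,"dz":0,"wx":0,"wy":-1.36,"wz":-0.2,"hand":0},{"dx":-1.4,"dy":-1.5,"dz":25,"wx":0,"wy":0,"wz":0,"hand":0},{"dx":0,"dy":0,"dz":40,"wx":0,"wy":0,"wz":0,"hand":0},{"dx":0,"dy":0,"dz":35,"wx":0,"wy":0,"wz":0,"hand":0},{"dx":0,"dy":0,"dz":13,"wx":0,"wy":0,"wz":0,"hand":0},{"dx":0,"dy":0,"dz":0,"wx":0,"wy":0,"wz":0,"hand":0}]' 55
python3 -c "
from h import *
rem([.5662,-.3635,.0975],179.15)
s=optics.capture('side');t=optics.capture('top')
crop(s,250,80,100,100,6,'s9.png');cv2.imwrite('pics/t9.png',t)"
```

```text
time_s: 15.05
tcp_pos: [0.5672, -0.3612, 0.1146]
eef_rot: [180.0, 0.1, 179.3]
contact_force: [-0.5, 0.5, -1.0]
gripper_width: 0.0155
t 15.05 pos [ 0.5672 -0.3612  0.1146] rot [1.8000e+02 1.3000e-01 1.7929e+02] F [-0.5  0.5 -1. ] w 0.0155
shift mm (tool axes) [ 1.  -2.3 17.1] turn [0.   0.13 0.14]
```

View pics/s9.png

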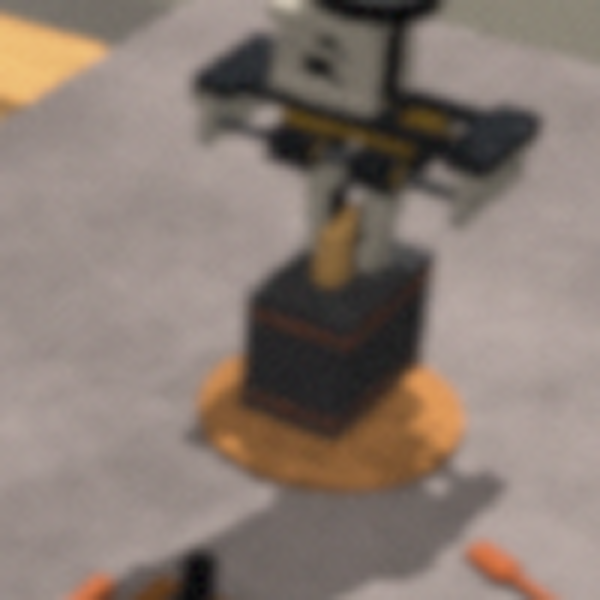

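View pics/t9.png

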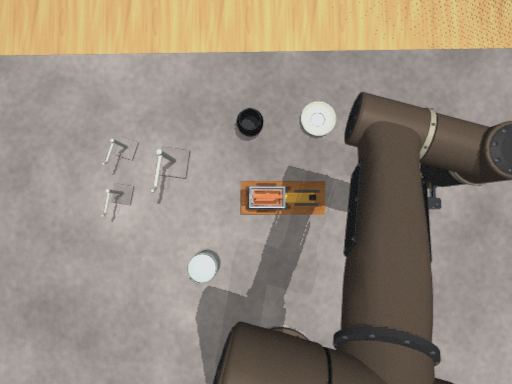

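```bash
python3 -m crank '[{"dx":1,"dy":-2.3,"dz":6,"wx":0,"wy":0,"wz":0,"hand":0},{"dx":0,"dy":0,"dz":4,"wx":0,"wy":0,"wz":0,"hand":0},{"dx":0,"dy":0,"dz":3,"wx":0,"wy":0,"wz":0,"hand":0},{"dx":0,"dy":0,"dz":0,"wx":0,"wy":0,"wz":0,"hand":0}]' 55
python3 -m crank '[{"dx":0,"dy":0,"dz":2,"wx":0,"wy":0,"wz":0,"hand":0},{"dx":0,"dy":0,"dz":0,"wx":0,"wy":0,"wz":0,"hand":0}]' 55
python3 -m crank '[{"dx":0,"dy":0,"dz":1.5,"wx":0,"wy":0,"wz":0,"hand":0},{"dx":0,"dy":0,"dz":0,"wx":0,"wy":0,"wz":0,"hand":0}]' 55
python3 - <<'E'
from h import *
crop(cv2.imread("pics/t9.png"),235,172,100,52,8,"t9c.png")
E
```

```text
time_s: 15.65
tcp_pos: [0.566, -0.364, 0.1013]
eef_rot: [180.0, 0.1, 179.2]
contact_force: [0.6, -0.4, -1.6]
gripper_width: 0.0156
time_s: 15.9
tcp_pos: [0.5662, -0.3639, 0.0994]
eef_rot: [180.0, 0.1, 179.2]
contact_force: [0.0, -1.0, -0.6]
gripper_width: 0.0156
time_s: 16.15
tcp_pos: [0.5661, -0.364, 0.098]
eef_rot: [180.0, 0.1, 179.2]
contact_force: [0.2, 1.2, -1.6]
gripper_width: 0.0159
```

View pics/t9c.png

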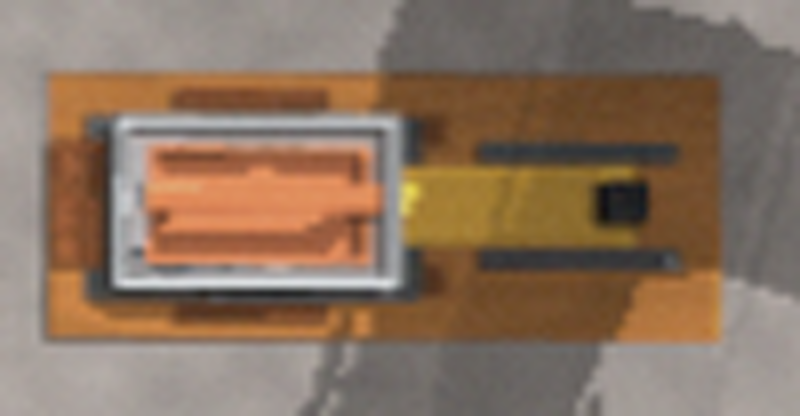

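```bash
python3 -m crank '[{"dx":0,"dy":0,"dz":1,"wx":0,"wy":0,"wz":0,"hand":0},{"dx":0,"dy":0,"dz":0,"wx":0,"wy":0,"wz":0,"hand":0}]' 55
python3 -m crank '[{"dx":0,"dy":0,"dz":1,"wx":0,"wy":0,"wz":0,"hand":0},{"dx":0,"dy":0,"dz":0,"wx":0,"wy":0,"wz":0,"hand":0}]' 55
python3 - <<'E'
from h import *
np.set_printoptions(precision=4,suppress=True)
f=lambda x,y,z:atz("top",[(x+.5)/8-.5+235,(y+.5)/8-.5+172],z)
b=np.array([f(147,180,.116),f(384,182,.116),f(384,213,.116),f(147,212,.116)]);print("bar",b.mean(0),b[0]-b[1],b[1]-b[2])
b=np.array([f(112,115,.082),f(405,115,.082),f(405,291,.082),f(112,291,.082)]);print("rim",b.mean(0),b[0]-b[1],b[1]-b[2])
b=np.array([f(597,183,.067),f(648,183,.067),f(648,224,.067),f(597,224,.067)]);print("knob",b.mean(0),b[0]-b[1])
E
```

```text
time_s: 16.4
tcp_pos: [0.5664, -0.3641, 0.0974]
eef_rot: [-180.0, 0.2, 179.2]
contact_force: [-0.1, -0.2, 0.6]
gripper_width: 0.0159
time_s: 16.65
tcp_pos: [0.5666, -0.3641, 0.0974]
eef_rot: [-180.0, 0.2, 179.3]
contact_force: [-0.9, 1.5, 6.4]
gripper_width: 0.0158
bar [0.5129 0.032  0.116 ] [0.0017 0.0836 0.    ] [ 0.0109 -0.0002  0.    ]
rim [0.5121 0.0337 0.082 ] [0.0013 0.1069 0.    ] [ 0.0641 -0.0011  0.    ]
knob [ 0.5108 -0.101   0.067 ] [0.0002 0.0188 0.    ]
```

Contact came at 0.0974, as predicted. I release and rise.

```bash
python3 -m crank '[{"dx":0,"dy":0,"dz":-0.7,"wx":0,"wy":0,"wz":0,"hand":10},{"dx":0,"dy":0,"dz":0,"wx":0,"wy":0,"wz":0,"hand":25},{"dx":0,"dy":0,"dz":0,"wx":0,"wy":0,"wz":0,"hand":40},{"dx":0,"dy":0,"dz":0,"wx":0,"wy":0,"wz":0,"hand":40},{"dx":0,"dy":0,"dz":-20,"wx":0,"wy":0,"wz":0,"hand":40},{"dx":0,"dy":0,"dz":-45,"wx":0,"wy":0,"wz":0,"hand":40},{"dx":0,"dy":0,"dz":-45,"wx":0,"wy":0,"wz":0,"hand":40},{"dx":0,"dy":40,"dz":0,"wx":0,"wy":0,"wz":0,"hand":40},{"dx":5,"dy":50,"dz":0,"wx":0,"wy":0,"wz":0,"hand":40}]' 30
python3 -c "
from h import *
rem([.5125,.006,.200],179.15)
s=optics.capture('side')
crop(s,215,90,130,120,5,'s10.png')"
```

```text
time_s: 17.77
tcp_pos: [0.5622, -0.2736, 0.207]
eef_rot: [-180.0, 0.2, 179.1]
contact_force: [0.0, 0.9, -1.4]
gripper_width: 0.0349
t 17.77 pos [ 0.5622 -0.2736  0.207 ] rot [-180.      0.21  179.14] F [ 0.   0.9 -1.4] w 0.0349
shift mm (tool axes) [ 54.  278.8   6.8] turn [-0.    0.21 -0.01]
```

View pics/s10.png

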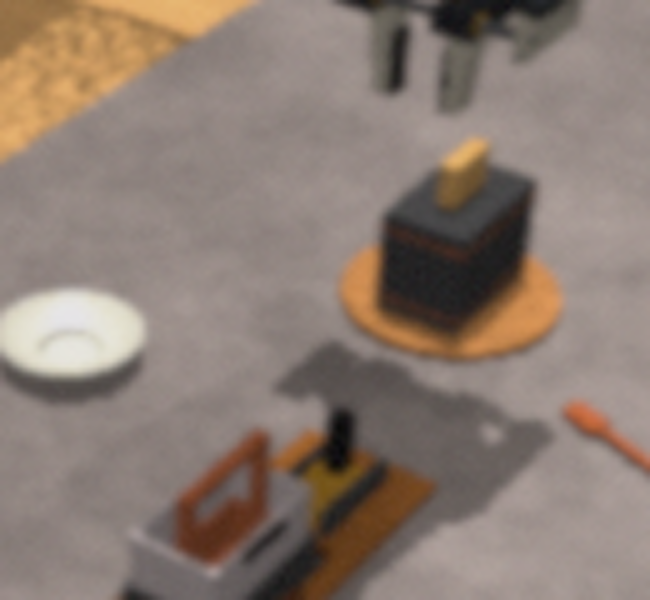

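The lid stands upright in the middle of the mat, at side (307,148). Next is the basket bar, gripped 26 mm towards -y.

```bash
python3 -m crank '[{"dx":9,"dy":45,"dz":0,"wx":0,"wy":0,"wz":0,"hand":40},{"dx":9,"dy":50,"dz":0,"wx":0,"wy":0,"wz":0,"hand":40},{"dx":9,"dy":50,"dz":0,"wx":0,"wy":0,"wz":0,"hand":40},{"dx":9,"dy":50,"dz":0,"wx":0,"wy":0,"wz":0,"hand":40},{"dx":9,"dy":50,"dz":0,"wx":0,"wy":0,"wz":0,"hand":40},{"dx":9,"dy":34,"dz":7,"wx":0,"wy":0.2,"wz":0,"hand":40},{"dx":0,"dy":0,"dz":30,"wx":0,"wy":0,"wz":0,"hand":40},{"dx":0,"dy":0,"dz":30,"wx":0,"wy":0,"wz":0,"hand":40},{"dx":0,"dy":0,"dz":0,"wx":0,"wy":0,"wz":0,"hand":40}]' 30
python3 -c "
from h import *
rem([.5127,.007,.094],179.15)
s=optics.capture('side')
crop(s,200,90,130,120,5,'s11.png')"
```

```text
time_s: 18.95
tcp_pos: [0.5103, 0.0054, 0.1379]
eef_rot: [-179.9, -0.3, 179.2]
contact_force: [-0.9, -0.2, 0.5]
gripper_width: 0.035
t 18.95 pos [0.5103 0.0054 0.1379] rot [-179.92   -0.27  179.24] F [-0.9 -0.2  0.5] w 0.035
shift mm (tool axes) [-2.6  1.7 43.9] turn [-0.08 -0.27  0.09]
```

View pics/s11.png

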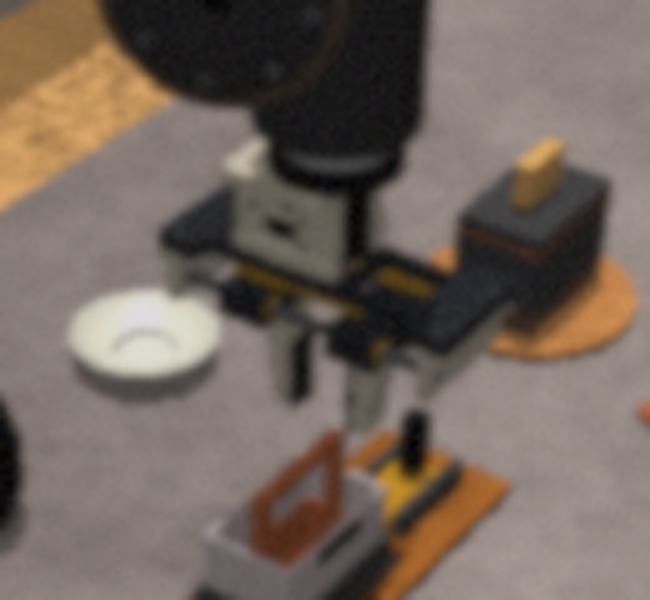

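```bash
python3 -m crank '[{"dx":-2.4,"dy":1.7,"dz":15,"wx":0,"wy":-0.2,"wz":0,"hand":40},{"dx":0,"dy":0,"dz":20,"wx":0,"wy":0,"wz":0,"hand":40},{"dx":0,"dy":0,"dz":9,"wx":0,"wy":0,"wz":0,"hand":40},{"dx":0,"dy":0,"dz":0,"wx":0,"wy":0,"wz":0,"hand":15},{"dx":0,"dy":0,"dz":0,"wx":0,"wy":0,"wz":0,"hand":0},{"dx":0,"dy":0,"dz":0,"wx":0,"wy":0,"wz":0,"hand":0},{"dx":0,"dy":0,"dz":0,"wx":0,"wy":0,"wz":0,"hand":0},{"dx":0,"dy":0,"dz":0,"wx":0,"wy":0,"wz":0,"hand":0}]' 40
python3 -c "
from h import *
rem([.5127,.007,.094],179.15)
s=optics.capture('side')
crop(s,200,90,130,120,5,'s12.png')"
```

```text
time_s: 20.0
tcp_pos: [0.5144, 0.0074, 0.096]
eef_rot: [-180.0, 0.2, 179.2]
contact_force: [-1.2, -1.0, 2.8]
gripper_width: 0.0097
t 20.0 pos [0.5144 0.0074 0.096 ] rot [-180.      0.18  179.25] F [-1.2 -1.   2.8] w 0.0097
shift mm (tool axes) [ 1.7 -0.4  2. ] turn [-0.    0.18  0.1 ]
```

View pics/s12.png

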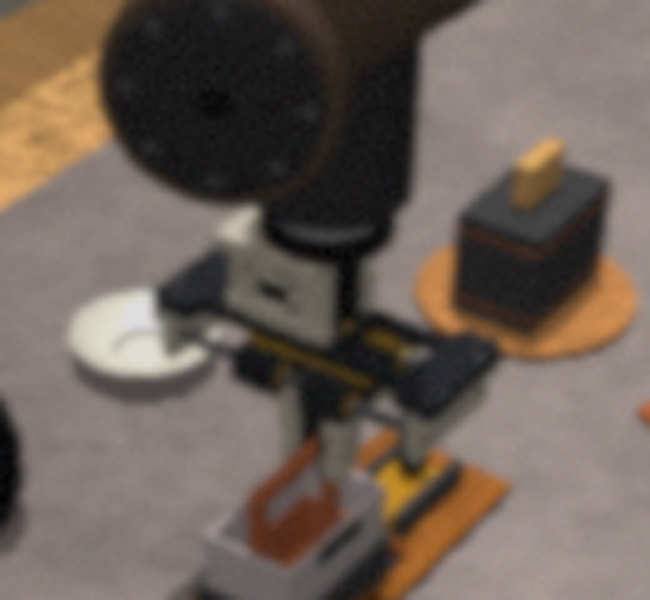

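```bash
python3 -m crank '[{"dx":0,"dy":0,"dz":-4,"wx":0,"wy":0,"wz":0,"hand":0},{"dx":0,"dy":0,"dz":-8,"wx":0,"wy":0,"wz":0,"hand":0},{"dx":0,"dy":0,"dz":-12,"wx":0,"wy":0,"wz":0,"hand":0},{"dx":0,"dy":0,"dz":-15,"wx":0,"wy":0,"wz":0,"hand":0},{"dx":0,"dy":0,"dz":-15,"wx":0,"wy":0,"wz":0,"hand":0},{"dx":0,"dy":0,"dz":-15,"wx":0,"wy":0,"wz":0,"hand":0},{"dx":0,"dy":0,"dz":-18,"wx":0,"wy":0,"wz":0,"hand":0},{"dx":0,"dy":0,"dz":-18,"wx":0,"wy":0,"wz":0,"hand":0},{"dx":0,"dy":0,"dz":0,"wx":0,"wy":0,"wz":0,"hand":0}]' 50
python3 -c "
from h import *
rem([.5127,.007,.200],179.15)
s=optics.capture('side')
crop(s,200,90,130,120,5,'s13.png')"
```

```text
time_s: 21.18
tcp_pos: [0.5149, 0.0077, 0.2024]
eef_rot: [179.9, 0.3, 179.3]
contact_force: [-0.0, 0.2, -2.0]
gripper_width: 0.0092
t 21.18 pos [0.5149 0.0077 0.2024] rot [179.94   0.34 179.25] F [-0.   0.2 -2. ] w 0.0092
shift mm (tool axes) [ 2.2 -0.7  2.4] turn [0.06 0.34 0.1 ]
```

View pics/s13.png

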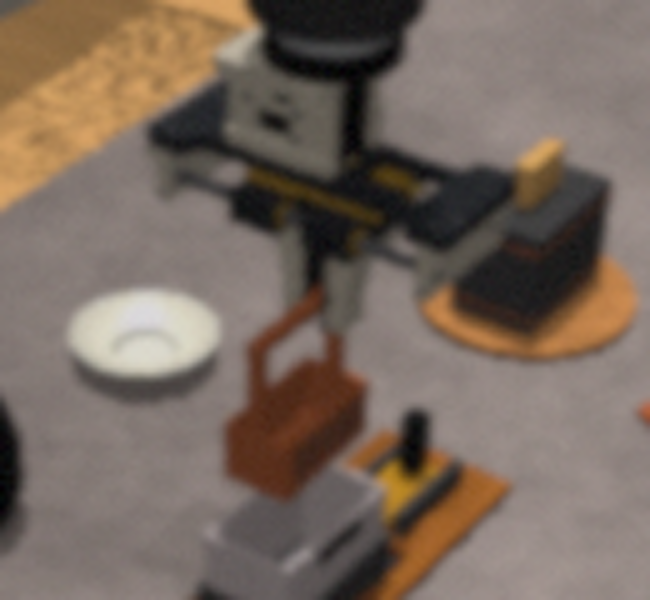

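The basket is out and looks level. I refine the hook from the arm line, then carry over at this height.

```bash
python3 - <<'E'
from h import *
np.set_printoptions(precision=4,suppress=True)
t=cv2.imread("pics/top0.png").astype(float).mean(2)
# arm centreline in rows, bright ridge
pts=[]
for r in range(158,186):
    seg=t[r,148:166]-np.median(t[r,140:172]); w=np.clip(seg-15,0,None)
    if w.sum()>0: pts.append([148+(w*np.arange(18)).sum()/w.sum(),r])
pts=np.array(pts); W=np.array([atz("top",p,.168) for p in pts])
l=cv2.fitLine(W[:,:2].astype(np.float32),cv2.DIST_HUBER,0,.01,.01).ravel();print(l,np.degrees(np.arctan2(l[1],l[0])))
print(W[::5])
# predict
for yaw in(-7.8,):
  for s in ([.5587,.3335],[.5587,.332]):
    d=np.array([np.cos(np.radians(yaw)),np.sin(np.radians(yaw))])
    for n in("top","side"):
      print(n,s,[proj(n,np.r_[np.array(s)+x*d,z]).round(1) for x,z in((.075,.178),(-.020,.165),(-.030,.188))])
E
```

```text
[ 0.9881 -0.1539  0.5841  0.3304] -8.855868
[[0.6174 0.3253 0.168 ]
 [0.6038 0.3277 0.168 ]
 [0.5903 0.3294 0.168 ]
 [0.5768 0.3313 0.168 ]
 [0.5633 0.3336 0.168 ]
 [0.5498 0.3358 0.168 ]]
top [0.5587, 0.3335] [array([158.9, 151.7]), array([155.2, 187.1]), array([152.3, 190.3])]
side [0.5587, 0.3335] [array([154.3, 204. ]), array([179., 226.]), array([180.5, 221.1])]
top [0.5587, 0.332] [array([159.5, 151.7]), array([155.8, 187.1]), array([152.9, 190.3])]
side [0.5587, 0.332] [array([154.8, 203.6]), array([179.4, 225.7]), array([181. , 220.7])]
```

```bash
python3 -m crank '[{"dx":3,"dy":25,"dz":0,"wx":0,"wy":0,"wz":0,"hand":0},{"dx":5,"dy":40,"dz":0,"wx":0,"wy":0,"wz":0,"hand":0},{"dx":5,"dy":45,"dz":0,"wx":0,"wy":0,"wz":0,"hand":0},{"dx":6,"dy":45,"dz":0,"wx":0,"wy":0,"wz":0,"hand":0},{"dx":6,"dy":45,"dz":0,"wx":0,"wy":0,"wz":0,"hand":0},{"dx":5,"dy":45,"dz":0,"wx":0,"wy":0,"wz":0,"hand":0},{"dx":5,"dy":40,"dz":0,"wx":0,"wy":0,"wz":0,"hand":0},{"dx":3,"dy":25,"dz":0,"wx":0,"wy":0,"wz":3.5,"hand":0},{"dx":0,"dy":0,"dz":0,"wx":0,"wy":0,"wz":3.5,"hand":0},{"dx":0,"dy":0,"dz":0,"wx":0,"wy":0,"wz":0,"hand":0}]' 50
python3 -c "
from h import *
rem([.4759,.3189,.190],172.2)
s=optics.capture('side');t=optics.capture('top')
crop(s,100,110,160,150,4,'s14.png');cv2.imwrite('pics/t14.png',t)"
```

```text
time_s: 22.48
tcp_pos: [0.4795, 0.3178, 0.1994]
eef_rot: [-179.9, 0.1, 172.3]
contact_force: [0.1, -0.5, -1.9]
gripper_width: 0.0094
t 22.48 pos [0.4795 0.3178 0.1994] rot [-1.7993e+02  9.0000e-02  1.7229e+02] F [ 0.1 -0.5 -1.9] w 0.0094
shift mm (tool axes) [3.7 0.6 9.3] turn [-0.07  0.09  0.09]
```

View pics/s14.png

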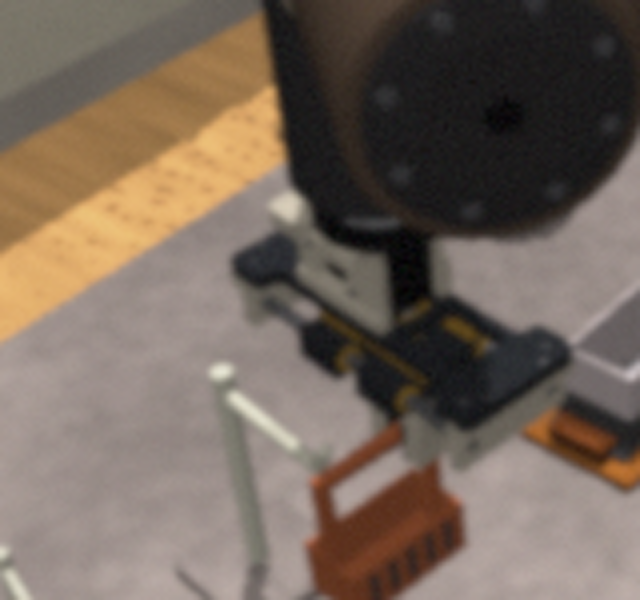

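View pics/t14.png

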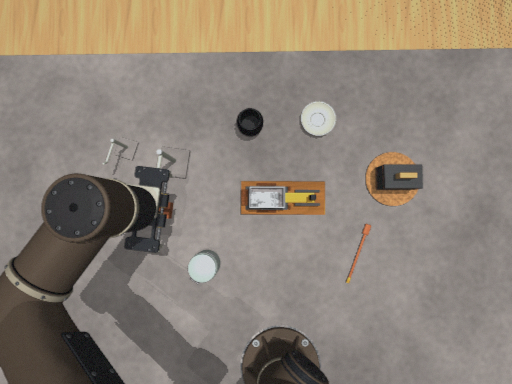

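```bash
python3 - <<'E'
from h import *
B=np.array([.483,.3433,.2194]);y=np.array([np.sin(np.radians(8)),np.cos(np.radians(8)),0])
t=cv2.imread("pics/t14.png"); 
s=optics.capture("side")
x=np.array([y[1],-y[0],0])
for im,n in((s,"side"),(t,"top")):
  im=cv2.resize(im,None,fx=4,fy=4,interpolation=2)
  def pt(P,c):
    u=(proj(n,P)+.5)*4-.5; cv2.circle(im,tuple(int(v) for v in u),3,c,-1)
  for sy in(-.042,0,.042): pt(B+y*sy,(0,255,0))
  for sy in(-.042,.042):
    for sx in(-.022,.022):
      pt(B+y*sy+x*sx-[0,0,.062],(255,0,0)); pt(B+y*sy+x*sx-[0,0,.100],(255,255,0))
  d=np.array([np.cos(np.radians(-8.5)),np.sin(np.radians(-8.5)),0]);S=np.array([.5587,.334,.17])
  for a,z in((.075,.008),(0,0),(-.02,0),(-.03,.02)): pt(S+d*a+[0,0,z],(0,0,255))
  c=im[150*4:290*4,110*4:260*4] if n=="side" else im[130*4:260*4,100*4:210*4]
  cv2.imwrite(f"pics/o_{n}.png",c)
E
```

```text
(no output)
```

View pics/o_side.png

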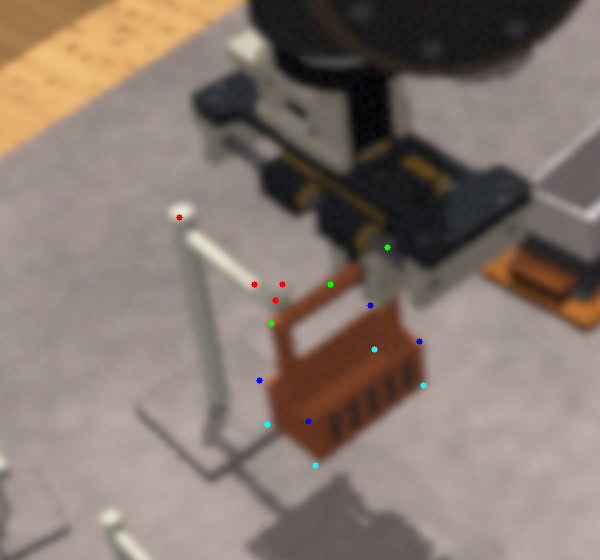

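View pics/o_top.png

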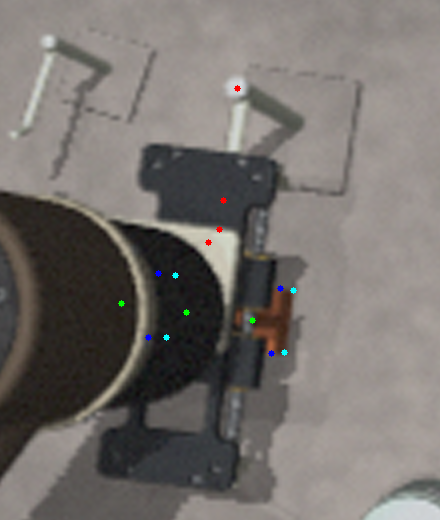

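The projected basket (green and blue dots) and hook (red) fit both pictures to 1–2 px. I line up, drop to the entry height, then go in over the tip.

```bash
python3 -m crank '[{"dx":0,"dy":3,"dz":4,"wx":0,"wy":0,"wz":0.8,"hand":0},{"dx":0,"dy":0,"dz":4.5,"wx":0,"wy":0,"wz":0,"hand":0},{"dx":0,"dy":0,"dz":0,"wx":0,"wy":0,"wz":0,"hand":0},{"dx":0,"dy":0,"dz":0,"wx":0,"wy":0,"wz":0,"hand":0}]' 50
python3 -c "
from h import *
rem([.5551,.3098,.191],171.5)
s=optics.capture('side')
crop(s,110,150,150,140,4,'s15.png')"
```

```text
time_s: 23.12
tcp_pos: [0.4806, 0.3208, 0.192]
eef_rot: [180.0, 0.2, 171.4]
contact_force: [0.2, -0.3, -1.3]
gripper_width: 0.0089
t 23.12 pos [0.4806 0.3208 0.192 ] rot [1.7998e+02 1.6000e-01 1.7144e+02] F [ 0.2 -0.3 -1.3] w 0.0089
shift mm (tool axes) [-75.3   0.2   1.3] turn [ 0.02  0.16 -0.06]
```

View pics/s15.png

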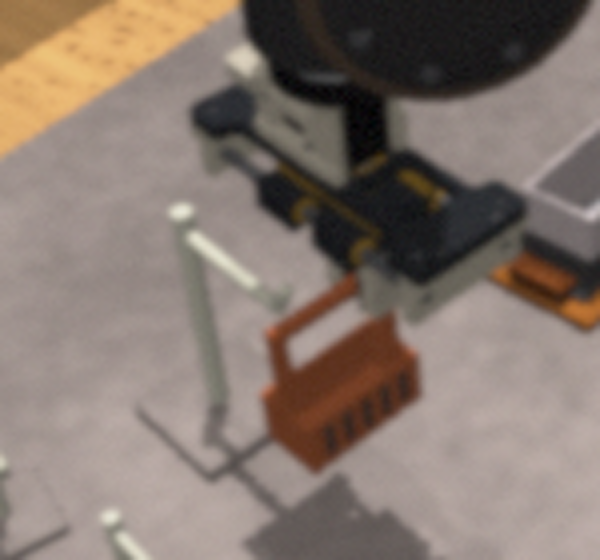

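```bash
python3 -m crank '[{"dx":-8,"dy":0,"dz":0,"wx":0,"wy":0,"wz":0,"hand":0},{"dx":-10,"dy":0,"dz":0,"wx":0,"wy":0,"wz":0,"hand":0},{"dx":-10,"dy":0,"dz":0,"wx":0,"wy":0,"wz":0,"hand":0},{"dx":-10,"dy":0,"dz":0,"wx":0,"wy":0,"wz":0,"hand":0},{"dx":-7,"dy":0,"dz":0,"wx":0,"wy":0,"wz":0,"hand":0},{"dx":0,"dy":0,"dz":0,"wx":0,"wy":0,"wz":0,"hand":0}]' 50
python3 -c "
from h import *
rem([.5551,.3098,.191],171.5)
s=optics.capture('side')
crop(s,110,150,150,140,4,'s16.png')"
```

```text
time_s: 23.92
tcp_pos: [0.5255, 0.3139, 0.1919]
eef_rot: [180.0, 0.1, 171.4]
contact_force: [0.8, 0.8, -1.5]
gripper_width: 0.0095
t 23.93 pos [0.5255 0.3139 0.1919] rot [1.800e+02 1.400e-01 1.714e+02] F [ 0.8  0.8 -1.5] w 0.0095
shift mm (tool axes) [-29.9   0.4   0.9] turn [ 0.    0.14 -0.1 ]
```

View pics/s16.png

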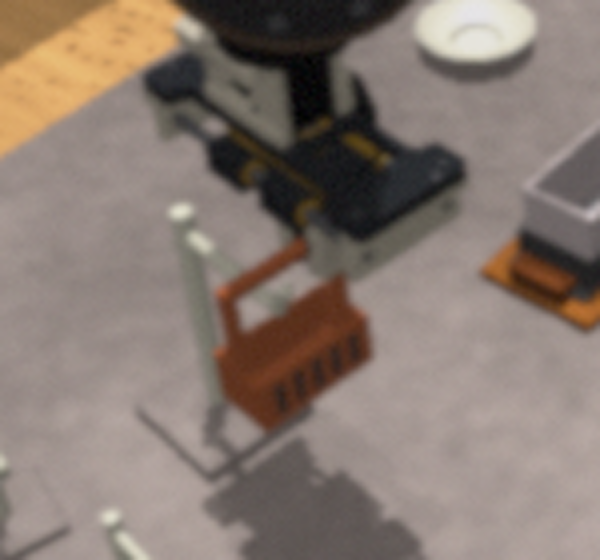

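The tip shows through the window, at full-picture (182,224), and there is no contact force. I continue over the seat.

```bash
python3 -m crank '[{"dx":-8,"dy":0,"dz":0,"wx":0,"wy":0,"wz":0,"hand":0},{"dx":-10,"dy":0,"dz":0,"wx":0,"wy":0,"wz":0,"hand":0},{"dx":-8,"dy":0.4,"dz":0,"wx":0,"wy":0,"wz":0,"hand":0},{"dx":-4,"dy":0,"dz":0,"wx":0,"wy":0,"wz":0,"hand":0},{"dx":0,"dy":0,"dz":10,"wx":0,"wy":0,"wz":0,"hand":0},{"dx":0,"dy":0,"dz":10,"wx":0,"wy":0,"wz":0,"hand":0},{"dx":0,"dy":0,"dz":5,"wx":0,"wy":0,"wz":0,"hand":0},{"dx":0,"dy":0,"dz":0,"wx":0,"wy":0,"wz":0,"hand":0}]' 50
python3 -c "
from h import *
rem([.5551,.3098,.158],171.5)
s=optics.capture('side')
crop(s,120,170,110,100,6,'s17.png')"
```

```text
time_s: 24.98
tcp_pos: [0.5544, 0.3099, 0.1666]
eef_rot: [-180.0, 0.1, 171.5]
contact_force: [0.0, 0.6, -2.3]
gripper_width: 0.0093
t 24.98 pos [0.5544 0.3099 0.1666] rot [-1.7997e+02  1.2000e-01  1.7145e+02] F [ 0.   0.6 -2.3] w 0.0093
shift mm (tool axes) [-0.7 -0.   8.6] turn [-0.03  0.12 -0.05]
```

View pics/s17.png

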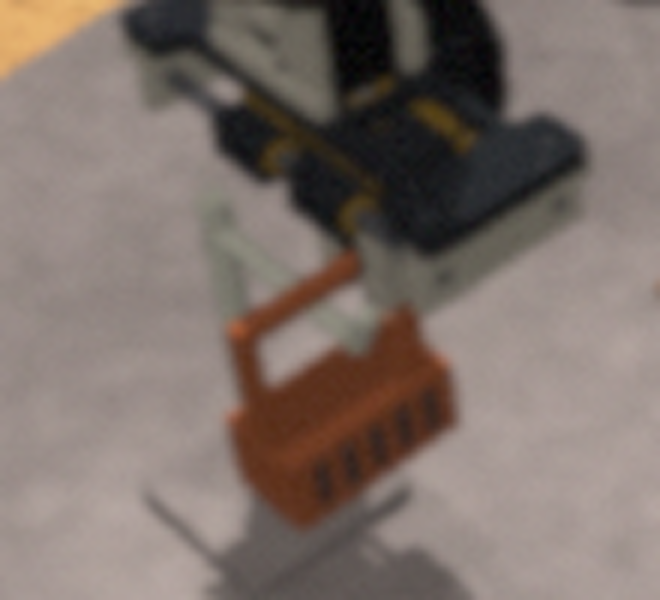

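```bash
python3 -m crank '[{"dx":-0.7,"dy":0,"dz":4,"wx":0,"wy":0,"wz":0,"hand":0},{"dx":0,"dy":0,"dz":2.5,"wx":0,"wy":0,"wz":0,"hand":0},{"dx":0,"dy":0,"dz":0,"wx":0,"wy":0,"wz":0,"hand":0}]' 50
python3 -m crank '[{"dx":0,"dy":0,"dz":1,"wx":0,"wy":0,"wz":0,"hand":0},{"dx":0,"dy":0,"dz":0,"wx":0,"wy":0,"wz":0,"hand":0}]' 50
python3 -c "
from h import *
rem([.5551,.3098,.158],171.5)
s=optics.capture('side')
crop(s,140,190,70,70,8,'s18.png')"
```

```text
time_s: 25.4
tcp_pos: [0.5554, 0.3099, 0.1605]
eef_rot: [180.0, 0.1, 171.4]
contact_force: [0.3, 0.4, -0.7]
gripper_width: 0.0089
time_s: 25.65
tcp_pos: [0.5555, 0.31, 0.1597]
eef_rot: [180.0, 0.2, 171.4]
contact_force: [-1.7, -0.2, -1.1]
gripper_width: 0.0094
t 25.65 pos [0.5555 0.31   0.1597] rot [1.7998e+02 1.6000e-01 1.7144e+02] F [-1.7 -0.2 -1.1] w 0.0094
shift mm (tool axes) [ 0.4 -0.3  1.7] turn [ 0.02  0.16 -0.06]
```

View pics/s18.png

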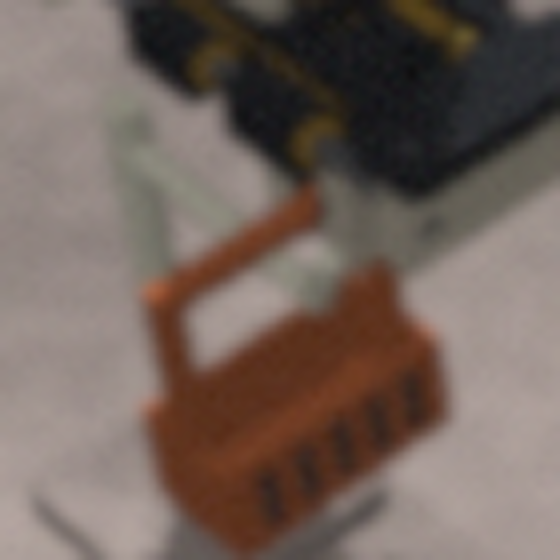

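```bash
python3 - <<'E'
from h import *
s=get_state();p=s["tcp_pos"]; y=np.array([.148,.989,0]);x=np.array([.989,-.148,0])
im=optics.capture("side"); im=cv2.resize(im,None,fx=8,fy=8,interpolation=2)
B=p+y*.0245+[0,0,.016]
print(B)
def pt(P,c):
    u=(proj("side",P)+.5)*8-.5; cv2.circle(im,tuple(int(v) for v in u),3,c,-1); return u-[140*8,190*8]
for a in(-.042,-.038+.004,0,.034,.042): print(a,pt(B+y*a-x*.005,(0,255,0)))
S=np.array([.5587,.334,.165])
for a in(-.03,-.02,-.01,0,.02,.04,.06): pt(S+x*a,(0,0,255))
cv2.imwrite("pics/o18.png",im[190*8:260*8,140*8:210*8])
E
```

```text
[0.55917909 0.33424944 0.17580268]
-0.042 [385.82408721 174.20096729]
-0.034 [365.37134521 186.98445534]
0 [276.21970947 242.70651306]
0.034 [183.29090222 300.78939981]
0.042 [160.85024557 314.81538547]
```

View pics/o18.png

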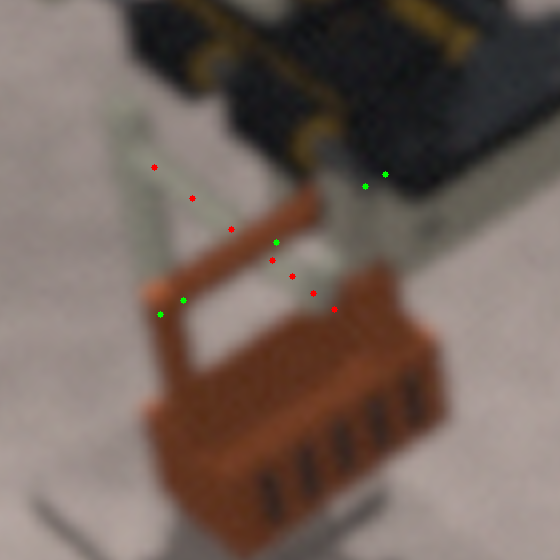

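```bash
python3 - <<'E'
from h import *
im=optics.capture("side")
c=im[205:245,155:200]
c=cv2.resize(c,None,fx=14,fy=14,interpolation=cv2.INTER_LANCZOS4)
c=cv2.normalize(c,None,0,255,cv2.NORM_MINMAX); c=np.clip((c/255.)**.8*255,0,255).astype(np.uint8)
for k in range(0,45,5): cv2.putText(c,str(155+k),(k*14,10),0,.35,(0,255,255),1)
for k in range(5,40,5): cv2.putText(c,str(205+k),(0,k*14+7),0,.35,(0,255,255),1)
cv2.imwrite("pics/z19.png",c)
E
```

```text
(no output)
```

View pics/z19.png

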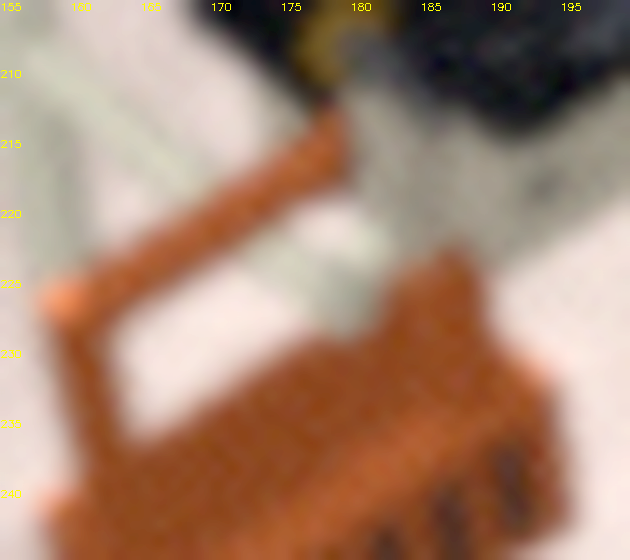

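By the crossing in the picture the arm sits about 1–2 mm to the -y side of the bar's middle, within the measuring error. I shift 1 mm and lower to contact.

```bash
python3 -m crank '[{"dx":0,"dy":-1,"dz":0.5,"wx":0,"wy":0,"wz":0,"hand":0},{"dx":0,"dy":0,"dz":0.5,"wx":0,"wy":0,"wz":0,"hand":0},{"dx":0,"dy":0,"dz":0,"wx":0,"wy":0,"wz":0,"hand":0}]' 50
python3 -m crank '[{"dx":0,"dy":0,"dz":0.8,"wx":0,"wy":0,"wz":0,"hand":0},{"dx":0,"dy":0,"dz":0,"wx":0,"wy":0,"wz":0,"hand":0}]' 50
python3 -m crank '[{"dx":0,"dy":0,"dz":0.8,"wx":0,"wy":0,"wz":0,"hand":0},{"dx":0,"dy":0,"dz":0,"wx":0,"wy":0,"wz":0,"hand":0}]' 50
```

```text
time_s: 26.18
tcp_pos: [0.5553, 0.309, 0.1587]
eef_rot: [180.0, 0.2, 171.4]
contact_force: [-0.2, -0.5, -1.2]
gripper_width: 0.0091
time_s: 26.42
tcp_pos: [0.5554, 0.309, 0.1579]
eef_rot: [180.0, 0.2, 171.4]
contact_force: [0.0, 0.4, -0.9]
gripper_width: 0.0092
time_s: 26.68
tcp_pos: [0.5555, 0.309, 0.1575]
eef_rot: [180.0, 0.2, 171.4]
contact_force: [-0.2, -1.4, 1.7]
gripper_width: 0.0091
```

```bash
python3 -m crank '[{"dx":0,"dy":0,"dz":0,"wx":0,"wy":0,"wz":0,"hand":12},{"dx":0,"dy":0,"dz":0,"wx":0,"wy":0,"wz":0,"hand":18},{"dx":0,"dy":0,"dz":0,"wx":0,"wy":0,"wz":0,"hand":22},{"dx":0,"dy":0,"dz":0,"wx":0,"wy":0,"wz":0,"hand":25},{"dx":0,"dy":0,"dz":0,"wx":0,"wy":0,"wz":0,"hand":25},{"dx":0,"dy":0,"dz":0,"wx":0,"wy":0,"wz":0,"hand":25}]' 20
python3 -c "
from h import *
s=optics.capture('side')
crop(s,140,190,70,70,8,'s20.png')"
```

```text
time_s: 27.42
tcp_pos: [0.5554, 0.309, 0.1571]
eef_rot: [180.0, 0.2, 171.4]
contact_force: [-0.3, 0.1, 0.1]
gripper_width: 0.0219
```

View pics/s20.png

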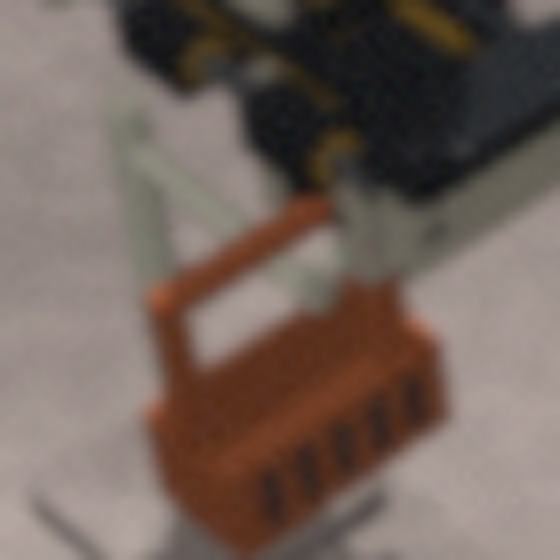

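It hangs free and still level. I rise straight up, slowly at first, then move clear.

```bash
python3 -m crank '[{"dx":0,"dy":0,"dz":-6,"wx":0,"wy":0,"wz":0,"hand":25},{"dx":0,"dy":0,"dz":-10,"wx":0,"wy":0,"wz":0,"hand":25},{"dx":0,"dy":0,"dz":-25,"wx":0,"wy":0,"wz":0,"hand":25},{"dx":0,"dy":0,"dz":-40,"wx":0,"wy":0,"wz":0,"hand":25},{"dx":0,"dy":0,"dz":-50,"wx":0,"wy":0,"wz":0,"hand":25},{"dx":40,"dy":-40,"dz":0,"wx":0,"wy":0,"wz":0,"hand":25},{"dx":40,"dy":-40,"dz":0,"wx":0,"wy":0,"wz":0,"hand":25},{"dx":20,"dy":-50,"dz":0,"wx":0,"wy":0,"wz":0,"hand":25},{"dx":0,"dy":-60,"dz":0,"wx":0,"wy":0,"wz":0,"hand":25},{"dx":0,"dy":-60,"dz":0,"wx":0,"wy":0,"wz":0,"hand":25}]' 20
python3 -c "
from h import *
s=optics.capture('side');t=optics.capture('top')
cv2.imwrite('pics/s21f.png',s)
crop(s,130,185,75,75,8,'s21.png');cv2.imwrite('pics/t21.png',t)
crop(t,130,130,80,75,8,'t21c.png')"
```

```text
time_s: 28.72
tcp_pos: [0.4182, 0.0753, 0.289]
eef_rot: [179.9, 0.3, 171.5]
contact_force: [1.3, -0.6, 0.3]
gripper_width: 0.0219
```

View pics/s21.png

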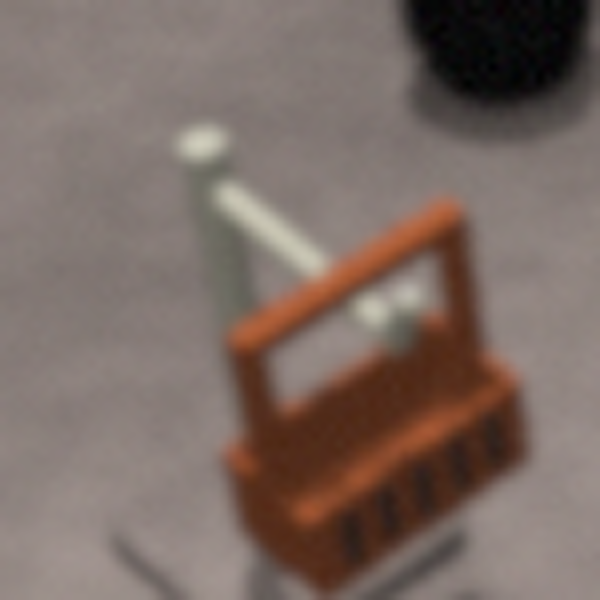

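View pics/t21.png

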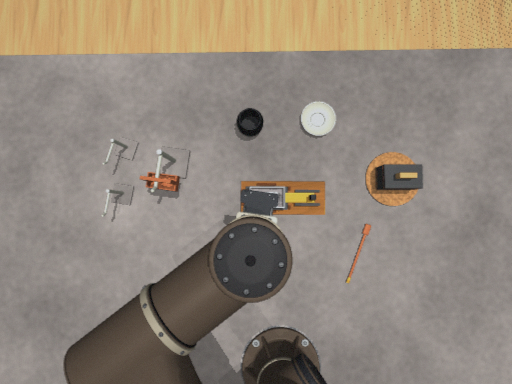

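View pics/t21c.png

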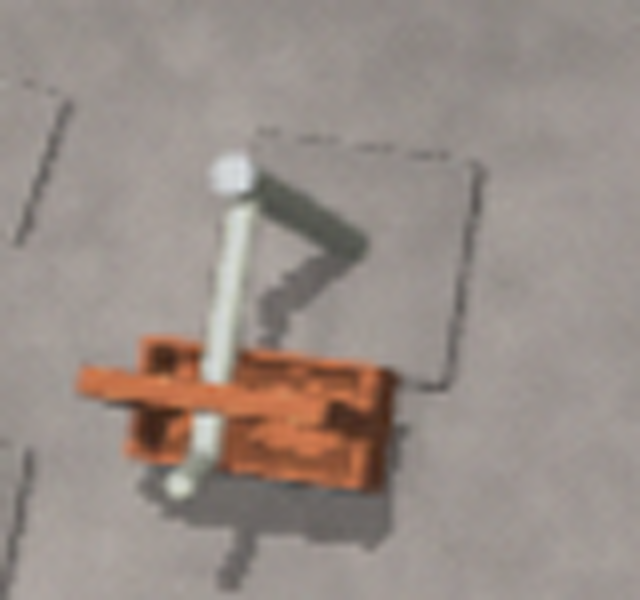

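```bash
python3 -m crank '[{"dx":0,"dy":0,"dz":-10,"wx":0,"wy":0,"wz":0,"hand":25},{"dx":0,"dy":0,"dz":0,"wx":0,"wy":0,"wz":0,"hand":25},{"dx":0,"dy":0,"dz":0,"wx":0,"wy":0,"wz":0,"hand":25},{"dx":0,"dy":0,"dz":0,"wx":0,"wy":0,"wz":0,"hand":25},{"dx":0,"dy":0,"dz":0,"wx":0,"wy":0,"wz":0,"hand":25},{"dx":0,"dy":0,"dz":0,"wx":0,"wy":0,"wz":0,"hand":25}]'
python3 - <<'E'
from h import *
np.set_printoptions(precision=4,suppress=True)
a=cv2.imread("pics/s21f.png");b=optics.capture("side");t=optics.capture("top")
print("moved?",cv2.absdiff(a,b)[185:260,130:205].max())
# bar ends: side crop (x8 from 130,185), top crop (x8 from 130,130)
g=lambda x,y,x0,y0:np.array([(x+.5)/8-.5+x0,(y+.5)/8-.5+y0])
# fit pose (level? tilt) using side points: bar top-front ends and tray corners
obs=[([-.005,.042,.096],(232,345),0),]
L=tri(g(240,338,130,185),g(82,380,130,130));print("bar +y end",L)
# full model fit: pos, yaw, tilt about x(hook)
M=np.array([[-.005,.042,.100],[-.005,-.042,.100],[-.022,.042,.0],[-.022,-.042,.0],[-.022,-.042,.038],[-.022,.042,.038]])
P=np.array([(231,338),(466,213),(325,592),(524,457),(520,400),(300,518)])
U=np.array([g(*p,130,185) for p in P])
def f(q):
    R=Ro.from_euler("xyz",[q[3],q[4],q[5]],degrees=True)
    X=R.apply(M-[0,0,.096])+q[:3]
    return np.r_[np.ravel([proj("side",x) for x in X]-U),(np.array(q[:3])-[.559,.334,.174])*100,(q[4])/5,(q[5]+8.5)/3]
r=least_squares(f,[.559,.334,.174,0,0,-8.5]);print("pos",r.x[:3],"tilt",r.x[3:],"res",f(r.x)[:12].round(1))
for n in("tin","lid_center","basket_center","basket_bar"):
  for c in("side","top"): print(n,c,[(d['conf'],d['centre']) for d in finder.place_of(n,c)][:2])
print("pred tin side",proj("side",[.5133,.0344,.01]),"pred lid top",proj("top",[.566,-.361,.068]),"side",proj("side",[.566,-.361,.068]))
print(get_state()["time_s"])
crop(b,215,100,130,130,4,"s22.png")
E
```

```text
time_s: 29.58
tcp_pos: [0.4189, 0.0768, 0.2976]
eef_rot: [180.0, 0.1, 171.5]
contact_force: [-0.4, -0.1, -0.1]
gripper_width: 0.0218
moved? 15
bar +y end (array([0.5646, 0.3734, 0.1779]), array([-0.3131, -0.0562,  0.2255,  0.283 ]))
pos [0.5628 0.331  0.1705] tilt [  0.411    0.4618 -10.6368] res [ 0.8  0.6  0.2 -0.4 -1.3  1.2  0.7  0.8 -0.1 -2.4 -0.2  0. ]
tin side [(0.77, [258.0, 207.0])]
tin top [(0.91, [263.4, 199.5])]
lid_center side [(0.66, [303.7, 133.8])]
lid_center top [(0.59, [399.0, 173.5])]
basket_center side [(0.66, [174.9, 233.8])]
basket_center top [(0.86, [155.8, 179.7])]
basket_bar side [(0.71, [170.6, 217.8])]
basket_bar top [(0.69, [153.9, 182.1])]
pred tin side [257.816  208.9443] pred lid top [399.9056 177.268 ] side [306.0394 133.8831]
30.075
```

View pics/s22.png

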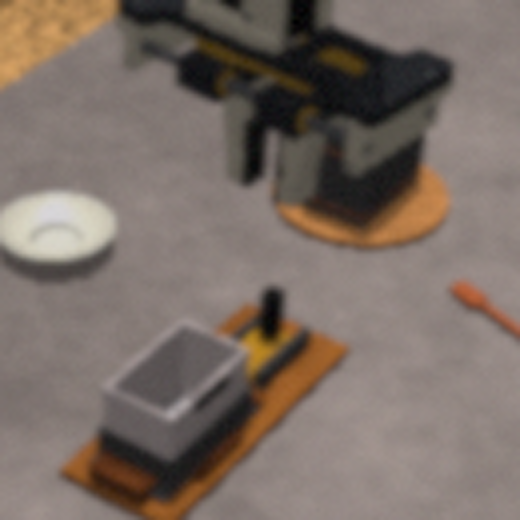

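The basket is still and level to about 0.4°. The lid is on the mat, the tin is seated with the catch home, and the bystanders look unmoved, so I hand in.

```bash
python3 -c "
from plant import order
print(order.close_job())"
```

```text
the job is handed in; nothing more can be done
None
```

The job is done and handed in at about 30 s of the 72 s allowed: the basket hangs on the large hook and the lid stands on the mat.

- **Catch:** I slid it closed by its knob. The picture check was unclear (13–16 mm), so I pushed it again from behind. It met a hard stop with the knob at y = -0.1027, against -0.1026 predicted for fully home.
- **Lid:** I drew it straight up with a pull of about 19 N while the tin stayed down. It touched the mat at the height I expected and was never dropped. In the last pictures it stands upright within a few millimetres of the middle of the mat.
- **Basket:** It hangs on the hook arm about 1 mm from the middle of its handle, tilted about 0.4° by my fit. I saw no visible movement over 0.9 s. That fit had errors of up to 2.4 px, so the tilt is good to a degree or two.
- **Rest:** The tin is seated in its cradle. The mate, jar, dish and bombilla look unmoved; I judged those by eye, not by measurement. At hand-in the robot was touching nothing.

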